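# Stand the fallen blank in the hold-to-grip clamp, free the catch and hold the lever

## Robot

A 6-joint arm with a two-finger parallel gripper is mounted at the origin on the work surface. World frame = base frame: x ahead of the robot, y to its left, z up, the work surface at z = 0. Lengths are in m, angles in degrees, forces in N, time in s.
With the tool pointing down it reaches from about 0.4 to 0.825 m from the base axis. Payload 7 kg.
Tool frame: the origin (TCP) lies midway between the tips of the shut fingers; the grasp point (between the pads) lies 19 mm behind it (r.hold_point_z is the distance from the TCP to the grasp point, in m); x points along the fingers, y is the direction in which the jaws open and shut, and the axes are right-handed (so a half turn about x gives the same grasp; the last joint's range is limited). The gripper opens to 88 mm and grips with 3 to 60 N. Pads are 19 mm wide; open, the fingers measure 130 mm over their backs; the gripper's body (78 mm by 193 mm) begins 47 mm behind the grasp point.
Start: joints at [90.418, 20.546, 0.682, 0, -70.136, -16.507], TCP at [0.187, 0.649, 0.203] pointing down, gripper open.
Joint ranges: [-176.03, 176.03], [-82.01, 121.73], [-58.28, 71.71], [-173.87, 95.51], [-174.79, -0.11], [-173.66, 173.66]. Speed limits (degrees/s): [136.94, 136.94, 172.46, 180, 180, 180].

## Interface

Orientations are given as [roll, pitch, yaw] about the fixed x, y, z axes, in that order (R = Rz(yaw) Ry(pitch) Rx(roll)).
In Python, from plant import r, viewer, order gives the robot as it stands. The module is installed in compiled form; this text tells all that it offers.
- The arm moves only by the shell command python3 -m creep 'ROWS' [FORCE]. ROWS is JSON, a list of rows, each an object of numbers: "ax", "ay", "az": the turn, a rotation vector about the tool's x, y, z in degrees; "tx", "ty", "tz": the shift along the tool's x, y, z in m; "fingers": the finger opening in m, from 0 to 0.0876. A call has 1 to 5 rows; each row is the pose to reach, as a shift and turn from the pose commanded when the call began, along the tool's axes at that moment; what a row does not reach only later rows make up. A row lasts 1/10 s, in which the tool goes at most 50 mm and 8.59 degrees, less where a joint would pass 70% of its speed; a pose out of reach is approached as far as the arm can. A call with a gripper value outside its range is refused whole. The fingers move at their own pace and stop on an object; FORCE is the grip in N (left out, the last holds). Time passes only in rows, so rows that repeat a pose let the fingers close. It gives the time, the measured TCP pose, the force and the opening at its end, in the units of the state.
- r.get_state(): the state, without advancing time (a new reading comes with each control period).
- viewer.capture(name): name is "scene" or "top" or "wrist"; returns a dict with "pixels" (480x640x3 uint8, blue, green, red), "depth" (480x640 float32, m along the optical axis (not along the pixel's ray), 0 where there is no reading), "fx", "fy", "cx", "cy" (pixels), "rvec" (rotation vector, rad) and "tvec" (3), from world to camera coordinates, as OpenCV has them; the wrist camera has in their place "T_tool_cam" (4x4, takes a point from camera to tool coordinates, whose origin is the TCP and whose axes are the tool frame's). Camera axes: x right, y down, z forward; pixel columns grow to the right and rows downward; lengths in m; the calibration is good to about 2 mm. A picture is of the moment at which its call begins: read the wrist's pose just before it.
- order.close_job(): hands the job in, once; it reports no verdict.
The state is a dict: "time_s": time; "joints": joint angles; "qd": joint speeds; "joint_torque": joint torques, N m; "tcp_pos": TCP position; "eef_rot": TCP orientation; "contact_force": force on the tool from outside, world axes, zero at the start; "moment": the same for the moment, N m; "gripper_width": finger opening in m.
Only numpy, scipy, OpenCV 4.12 (cv2) and the standard library are available. Lean on these libraries where they do the work, as an engineer would, in place of code of your own. Each camera call takes 0.05 s, during which the arm holds its last target.

## Task

The square wooden blank has fallen over on the bench: stand it upright on end (either end) between the two jaws of the clamp, centred across their width, and let go of it. Then flip the lever's safety catch up and right over, well past upright, and only after that pull the sprung lever towards the robot as far as it goes so that the jaws grip the blank; finish while still holding the lever there, because the jaws open if it is let go. Leave the other things on the bench where they are.

Things in the scene. Friction and masses are not known exactly. Their poses are not given: they have to be found in the camera images.
- blank_mid (a point): Centre of the blank: a plain pale wooden post, 45 x 45 x 120 mm, 100 to 200 g, the only long square post lying loose on the open bench. Its own z axis is the long axis (60 mm from this point to either end); it starts lying on a side face with this point 22.5 mm above the bench. Either end may go up.
- bed (a point): Point on the bed (12 mm above the bench) of the grey fixed clamp (base 220 x 280 mm), midway between its open jaws. x: from the near fixed jaw to the far moving jaw (away from the robot, up to the clamp's yaw); y left; z up. Gap 67 mm along x, open at the top and at both sides (y). Jaws 56 mm wide, 50 mm high above the bed; fixed one 22 mm thick. The lever stands 160 mm to -y.
- pad_face (a point): Centre of the face of the moving jaw's sprung plywood pad, 27 mm above the bed; it looks to -x. The jaw is driven by the lever: 50 mm towards the fixed jaw per rad. The pad yields up to 8.8 mm against a spring of 1500 N/m, so with the blank between the jaws the lever still reaches its stop.
- catch (a joint): Safety catch angle, rad: 0 = lying level with its free end propping the lever (the lever then has only about 0.06 rad of play), positive = swung up and over towards the robot, 1.57 = upright, 2.4 = its stop. Friction (0.06 N m) keeps it where it is left.
- catch_fin (a point): Centre of the fin on the catch, the part to pinch or push: 14 mm wide (y), 10 mm thick (x), 27 mm high above the catch's steel bar (14 mm wide, 12 mm high, 84 mm long). This point is 20 mm above the bar's mid-line and 50 mm along the bar from the hinge; it turns with the catch. Axes as the clamp's when the catch is at 0.
- catch_hinge (a point): On the catch's hinge axis, which is horizontal along the clamp's y, 85 mm above the bench, 95 mm nearer to the robot than the lever's axis, between two bracket cheeks 36 mm wide over all and reaching 97 mm above the bench. Axes as the clamp's.
- lever (a joint): Lever angle, rad: 0 = rest, leaning away from the robot; positive = pulled towards the robot; 0.6 = its stop. A spring returns it when let go; pulling it fully takes about 10 N at the grip.
- lever_grip (a point): Centre of the lever's cross grip: a round black rubber bar of 22 mm diameter and 90 mm length along the clamp's y, at the top of the lever, about 200 mm above the bench, free all round except for the 18 mm wide lever shank that comes up to it from below at its middle. At rest it is 55 mm beyond and 160 mm above the lever's hinge (169 mm from it).
- lever_hinge (a point): On the lever's hinge axis, horizontal along the clamp's y, 42 mm above the bench. Axes as the clamp's.
- case: Bystander: grey pencil case, 110 x 190 x 45 mm, origin at the centre of its underside. It and the blank lie on opposite sides of the clamp, either way round.
- offcut: Bystander: short square wooden offcut, 45 x 45 x 55 mm, origin at the centre of its underside.
- sander: Bystander: cork sanding block, 110 x 60 x 30 mm, origin at the centre of its underside.
- pencil: Bystander: pencil lying on the bench, 170 mm long, 7.5 mm thick, along its x; origin at the centre of its underside.
- straightedge: Bystander: aluminium straightedge lying flat, 30 x 250 x 5 mm, long along its y; origin at the centre of its underside.
- tin: Bystander: round metal tin with pencils, 72 mm diameter, 175 mm high with the pencils, origin at the centre of its underside.
- glue: Bystander: white glue bottle, 56 mm diameter, 140 mm high, origin at the centre of its underside.

How it is judged (in metres and radians):
On the way, in this order (a step that is already met when the one before it is completed fails the run):
1. the blank stands upright on the bed between the jaws, let go, with the catch still on (angle between the z axis of blank and the z axis of clamp, either way round below 0.1 rad and x of blank_mid in the frame of bed between -0.016 and 0.016 m and y of blank_mid in the frame of bed between -0.025 and 0.025 m and z of blank_mid in the frame of bed between 0.055 and 0.065 m and contact force between each of the arm, the fingers and blank below 0.2 N and value of joint catch below 1 rad), for 0.3 s.
2. the catch is flipped well past upright (value of joint catch above 1.75 rad), for 0.2 s.
3. the lever is pulled and the jaws grip the blank (value of joint lever above 0.5 rad and contact force between each of pad, clamp_c1 and blank above 3 N), for 0.3 s.
At the end, for the whole second after the job is handed in: Blank upright (0.1 rad) on the bed, centre within 16 mm (x) and 25 mm (y) of mid-gap and 55 to 65 mm above the bed, untouched by the robot; catch past 1.75 rad; robot holds the lever beyond 0.5 rad, still, with over 2 N; each jaw presses the blank with over 3 N (all of step 3 and angle between the z axis of blank and the z axis of clamp, either way round below 0.1 rad and x of blank_mid in the frame of bed between -0.016 and 0.016 m and y of blank_mid in the frame of bed between -0.025 and 0.025 m and z of blank_mid in the frame of bed between 0.055 and 0.065 m and contact force between each of the arm, the fingers and blank below 0.2 N and value of joint catch above 1.75 rad and velocity of joint lever below 0.1 rad/s and contact force between any of the arm, the fingers and lever above 2 N); the arm keeps its last pose, push and grip.
It fails at once if the lever is forced while the catch is still on (value of joint lever above 0.12 rad and value of joint catch below 1.2 rad).
It fails at once if another thing on the bench is shifted by more than 30 mm (distance of any of case, offcut, sander, pencil, straightedge, tin, glue from where it was at the start of the episode above 0.03 m).
It also fails if it takes over 72 s, if anything falls off the work surface, if the arm or the gripper's body presses on something with over 40 N, if the wrist force passes 120 N, or if a joint passes its speed limit or range.

## Working session

There is one attempt and no reset: what is moved stays moved. The work goes in short steps, Python scripts to look and compute and a shell command to move; the robot and the scene stay as the last step left them, time stands still between calls to the robot, and variables do not carry over. Pictures are saved under pics/ and viewed, and the job is handed in when it is done.

```bash
mkdir -p pics; ls
python3 - <<'E'
from plant import r, viewer
import cv2,numpy as np,pickle
print(r.get_state(), r.hold_point_z)
for n in ("scene","top","wrist"):
    s=r.get_state(); c=viewer.capture(n); c['state']=s
    pickle.dump(c,open(f"pics/{n}0.pkl","wb")); cv2.imwrite(f"pics/{n}0.png",c["pixels"])
    print(n,{k:v for k,v in c.items() if k not in("pixels","depth","state")})
E
```

```text
pics
{'time_s': 0.0, 'joints': array([ 9.04187085e+01,  2.05914663e+01,  6.32822510e-01, -2.09568553e-02,
       -7.01363410e+01, -1.65053177e+01]), 'qd': array([-0.10840401,  0.06090035, -0.06674546,  0.05494718, -0.06583156,
       -0.00247571]), 'joint_torque': array([-8.63951955e-04, -5.82716918e+01,  2.93047106e+01,  6.99704289e+00,
        6.87337102e-03, -1.72168834e-04]), 'tcp_pos': array([0.18693106, 0.64803314, 0.20181252]), 'eef_rot': array([  94.78940083,   89.90299298, -101.30434554]), 'contact_force': array([-0.32565866, -0.30687993, -0.17883919]), 'moment': array([-0.0362518 ,  0.03371261, -0.00633807]), 'gripper_width': 0.08754920508567442} 0.0188
scene {'fx': 610.4763790059736, 'fy': 610.4763790059736, 'cx': 330.1360912798923, 'cy': 236.63877176542235, 'rvec': array([ 1.34847392,  1.87046908, -1.04327422]), 'tvec': array([ 0.14479692, -0.12573686,  1.70791728])}
top {'fx': 475.92825503165113, 'fy': 475.92825503165113, 'cx': 322.60829279539377, 'cy': 235.55102584421027, 'rvec': array([ 2.17098785, -2.15764023,  0.10919021]), 'tvec': array([-6.53346638e-04,  5.80990669e-01,  1.08076627e+00])}
wrist {'fx': 338.9182277627218, 'fy': 338.9182277627218, 'cx': 320.05697517709746, 'cy': 240.27275862746416, 'T_tool_cam': array([[-1.75306154e-04, -2.49205014e-01,  9.68450737e-01,
        -1.81742632e-01],
       [ 9.99999954e-01,  1.94320338e-04,  2.31020268e-04,
         7.41185258e-06],
       [-2.45761084e-04,  9.68450734e-01,  2.49204968e-01,
        -6.55104565e-02],
       [ 0.00000000e+00,  0.00000000e+00,  0.00000000e+00,
         1.00000000e+00]])}
```

View pics/scene0.png

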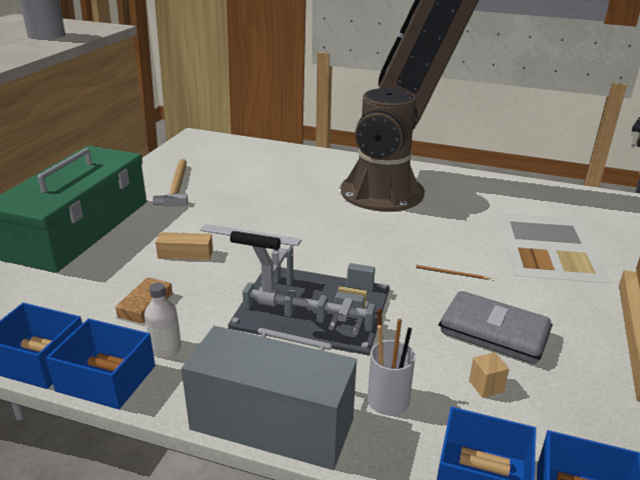

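View pics/top0.png

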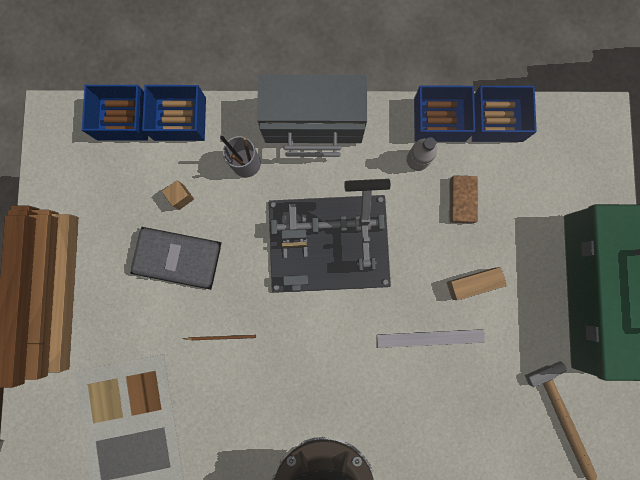

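View pics/wrist0.png

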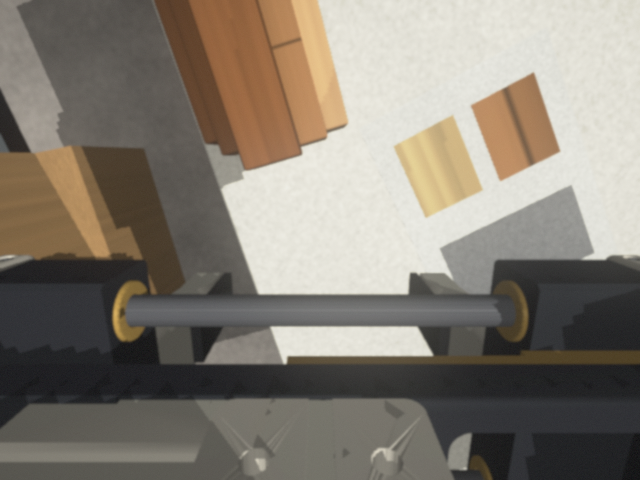

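The scene view shows the clamp centre with the lever grip at about (255,240) and the blank at (185,246). In the top view, the clamp is at (328,243), the lever grip at (367,185) and the blank at (477,284). The pencil case is at (175,257), on the opposite side of the clamp.

```bash
cat > h.py <<'E'
import numpy as np,cv2,pickle
from scipy.spatial.transform import Rotation as R
def load(n): return pickle.load(open(f"pics/{n}.pkl","rb"))
def snap(cam,name):
    from plant import r,viewer
    s=r.get_state(); c=viewer.capture(cam); c['state']=s
    pickle.dump(c,open(f"pics/{name}.pkl","wb")); cv2.imwrite(f"pics/{name}.png",c["pixels"]); return c
def ext(c):
    if "T_tool_cam" in c:
        s=c['state']; T=np.eye(4);T[:3,:3]=R.from_euler('xyz',s['eef_rot'],degrees=True).as_matrix();T[:3,3]=s['tcp_pos']
        T=T@c["T_tool_cam"]; return T[:3,:3],T[:3,3]
    Rm=cv2.Rodrigues(c['rvec'])[0]; return Rm.T,-Rm.T@c['tvec']
def cloud(c):
    v,u=np.mgrid[0:480,0:640]; d=c['depth']
    p=np.stack([(u-c['cx'])/c['fx']*d,(v-c['cy'])/c['fy']*d,d],-1)
    Rm,t=ext(c); P=p@Rm.T+t; P[d==0]=np.nan; return P
def proj(c,p):
    Rm,t=ext(c); q=(np.asarray(p)-t)@Rm; return np.array([q[0]/q[2]*c['fx']+c['cx'],q[1]/q[2]*c['fy']+c['cy']])
def ray(c,u,v,z):
    Rm,t=ext(c); d=Rm@np.array([(u-c['cx'])/c['fx'],(v-c['cy'])/c['fy'],1]); return t+d*(z-t[2])/d[2]
def crop(name,x0,y0,x1,y1,out,k=None):
    im=cv2.imread(f"pics/{name}.png")[y0:y1,x0:x1]; k=k or min(800/(x1-x0),600/(y1-y0))
    cv2.imwrite(f"pics/{out}.png",cv2.resize(im,None,fx=k,fy=k,interpolation=cv2.INTER_CUBIC))
E
python3 - <<'E'
from h import *
crop("top0",255,170,405,300,"topc",4.6); crop("scene0",215,215,405,360,"scc",4.1)
crop("top0",430,255,520,310,"topb",8)
c=load("top0");P=cloud(c)
np.set_printoptions(precision=4,suppress=True)
# blank top
m=(P[...,2]>.035)&(P[...,2]<.055); m[:, :440]=0;m[:,515:]=0;m[:255]=0;m[310:]=0
q=P[m];print(len(q),np.median(q,0)); 
r_=cv2.minAreaRect(q[:,:2].astype(np.float32)*1000);print(r_)
# clamp base z map
m=(P[...,2]>.006)&(P[...,2]<.02); m[:, :255]=0;m[:,400:]=0;m[:180]=0;m[300:]=0
q=P[m];print(len(q),np.median(q,0)); print(cv2.minAreaRect(q[:,:2].astype(np.float32)*1000))
for uv in [(270,201),(384,197),(275,291),(389,285),(295,284),(295,215),(367,185),(347,185),(388,184)]:
  print(uv,P[uv[1],uv[0]])
print(P[120:400:40,60:600:60,2])
E
```

```text
1080 [ 0.4727 -0.3511  0.0458]
((472.6742248535156, -352.80645751953125), (45.23381805419922, 122.78238677978516), 16.713069915771484)
8262 [ 0.5495 -0.0142  0.0125]
((575.365966796875, -9.042678833007812), (337.2630615234375, 280.583740234375), 88.70787811279297)
(270, 201) [0.6661 0.13   0.0088]
(384, 197) [ 0.6766 -0.1433  0.0125]
(275, 291) [0.4514 0.1141 0.0109]
(389, 285) [ 0.4672 -0.1536  0.0118]
(295, 284) [0.4679 0.0642 0.0594]
(295, 215) [0.6239 0.0658 0.0657]
(367, 185) [ 0.6619 -0.0848  0.2149]
(347, 185) [ 0.6623 -0.0456  0.2124]
(388, 184) [ 0.6645 -0.1264  0.2132]
[[-0.0001  0.0289  0.0291 -0.0021  0.1319  0.1303  0.0759  0.0686  0.0006]
 [ 0.0005 -0.0019 -0.0023  0.0884  0.0018 -0.003   0.0872  0.0005  0.0008]
 [ 0.0016  0.0036  0.0497 -0.0015  0.0084  0.0114  0.0012  0.0019  0.0003]
 [ 0.04   -0.0008  0.0484 -0.0014  0.0453  0.0124 -0.0022 -0.0002 -0.0001]
 [ 0.0399 -0.0002  0.0424  0.0007  0.0623  0.0127  0.0011  0.0497  0.0028]
 [ 0.0449 -0.0009 -0.0004 -0.0007  0.0035 -0.0021  0.0015  0.0004  0.0037]
 [ 0.0424  0.0028 -0.0029 -0.0019 -0.0003 -0.0018  0.0015  0.0038 -0.0012]]
```

View pics/topc.png

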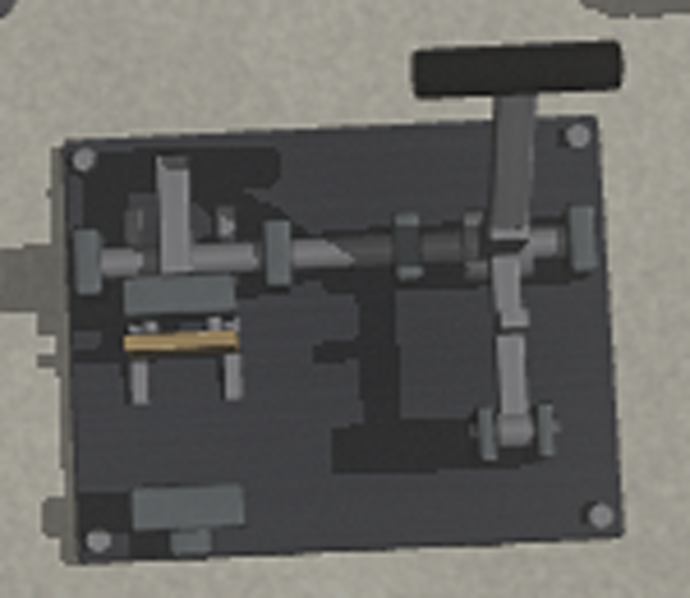

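View pics/scc.png

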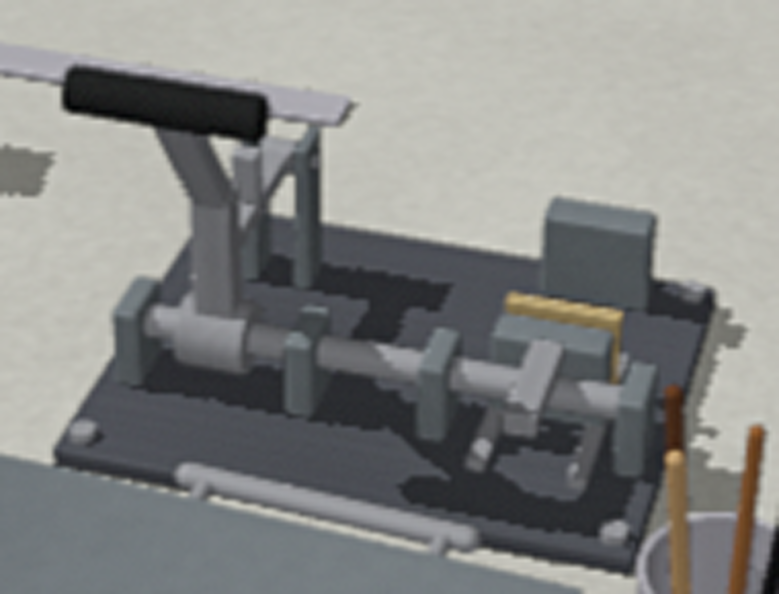

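View pics/topb.png

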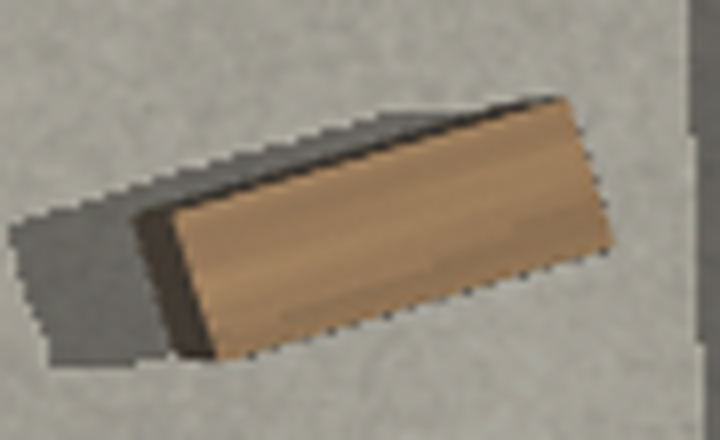

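Run:
```python
from h import *
np.set_printoptions(precision=4,suppress=True)
c=load("top0");P=cloud(c)
f=lambda x,y,z:ray(c,255+(x+.5)/4.6-.5,170+(y+.5)/4.6-.5,z)
print("jaw corners",f(133,491,.062),f(243,486,.062),f(134,528,.062),f(243,524,.062))
print("pad", P[243:248,280:310:6,2])
print("pad front",f(124,352,.062),f(239,347,.062))
print("mov jaw",f(124,280,.062),f(236,276,.062))
print("base",[f(x,y,.012) for x,y in((65,140),(597,117),(622,535),(78,562))])
print("grip",f(413,72,.2),f(622,65,.2))
print("hinge cheeks",f(478,433,.097),f(552,430,.097), f(515,432,.085))
rr=cv2.minAreaRect
# heights around lever/catch
for v in range(184,266,3): print(v,[ "%.3f"%P[v,u,2] for u in range(362,373,1)])
```

```text
jaw corners [0.4848 0.0901 0.062 ] [0.4876 0.0363 0.062 ] [0.4668 0.0894 0.062 ] [0.4691 0.0361 0.062 ]
pad [[0.0102 0.0619 0.059  0.0628 0.0614]
 [0.0081 0.0604    nan 0.0638 0.0625]
 [0.0109 0.065  0.0625 0.0609 0.0543]
 [0.0066 0.053  0.0424 0.0368 0.0278]
 [0.0108 0.0285 0.0118 0.0091 0.0153]]
pad front [0.553  0.0956 0.062 ] [0.5558 0.039  0.062 ]
mov jaw [0.5887 0.0961 0.062 ] [0.591  0.0408 0.062 ]
base [array([0.6678, 0.1327, 0.012 ]), array([ 0.6815, -0.1444,  0.012 ]), array([ 0.465 , -0.1555,  0.012 ]), array([0.4495, 0.122 , 0.012 ])]
grip [ 0.6644 -0.041   0.2   ] [ 0.668  -0.1318  0.2   ]
hinge cheeks [ 0.5126 -0.0762  0.097 ] [ 0.5142 -0.1113  0.097 ] [ 0.5137 -0.0948  0.085 ]
184 ['0.214', '0.213', '0.215', '0.214', '0.214', '0.214', '0.213', '0.216', '0.211', '0.213', '0.213']
187 ['0.209', '0.213', '0.210', '0.208', '0.210', '0.210', '0.213', '0.212', '0.211', '0.211', '0.210']
190 ['0.204', '0.201', '0.203', '0.202', '0.204', '0.205', '0.202', '0.199', '0.199', '0.199', '-0.001']
193 ['0.185', '0.192', '0.194', '0.194', '0.192', '0.192', '0.193', '0.193', '0.191', 
[... 1812 characters left out ...]
94', '0.092', '0.089', '0.091', '0.089', '0.012', '0.014', '0.013', '0.008']
250 ['0.011', '0.091', '0.090', '0.094', '0.094', '0.090', '0.092', '0.012', '0.007', '0.014', '0.010']
253 ['0.015', '0.092', '0.090', '0.091', '0.092', '0.095', '0.092', '0.015', '0.016', '0.017', '0.012']
256 ['0.009', '0.092', '0.092', '0.092', '0.092', '0.091', '0.087', '0.089', '0.014', '0.011', '0.013']
259 ['0.014', '0.087', '0.090', '0.086', '0.090', '0.088', '0.093', '0.089', '0.073', '0.093', '0.098']
262 ['0.090', '0.097', '0.093', '0.092', '0.094', '0.094', '0.095', '0.097', '0.091', '0.093', '0.100']
265 ['0.094', '0.094', '0.098', '0.092', '0.093', '0.090', '0.093', '0.093', '0.094', '0.088', '0.096']
```

```bash
cat >> h.py <<'E'
np.set_printoptions(precision=4,suppress=True)
def cur():
    from plant import r
    s=r.get_state(); return R.from_euler('xyz',s['eef_rot'],degrees=True),np.array(s['tcp_pos']),s
def frame(a,y):
    a=np.array(a,float);a/=np.linalg.norm(a);y=np.array(y,float);y-=a*(y@a);y/=np.linalg.norm(y)
    return R.from_matrix(np.stack([a,y,np.cross(a,y)],1))
def rel(Rt,pt):
    Rc,pc,s=cur(); t=Rc.inv().apply(np.array(pt)-pc); w=(Rc.inv()*Rt).as_rotvec(degrees=True)
    print("t tx ty tz",np.round(t,4),"ax ay az",np.round(w,1),"|t|%.3f |w|%.1f"%(np.linalg.norm(t),np.linalg.norm(w)))
YAW=np.radians(3.0); CX=np.array([np.cos(YAW),np.sin(YAW),0]);CY=np.array([-np.sin(YAW),np.cos(YAW),0])
BED=np.array([.5203,.0652,.012])
U=np.array([-np.sin(np.radians(16.7)),np.cos(np.radians(16.7)),0]); BL=np.array([.4727,-.352,.0225])
RD=frame(-U-[0,0,0],U) # placeholder
A_L=(-U-np.array([0,0,1]))/2**.5
YL=np.array([U[1],-U[0],0])
E
python3 - <<'E'
from h import *
Rc,p,s=cur();print(Rc.as_matrix(),p)
g=BL+U*.032
for sg in (1,-1):
    Rt=frame(A_L,sg*YL);print(Rt.as_matrix()); rel(Rt,g+A_L*.019)
    # rel to start yawed by -127
    d=np.degrees(np.arctan2(g[1],g[0]))-90.4
    w=(R.from_euler('z',d,degrees=True)*Rc).inv()*Rt;print("after j1",d,w.as_rotvec(degrees=True))
E
```

```text
h.py:29: RuntimeWarning: invalid value encountered in divide
  a=np.array(a,float);a/=np.linalg.norm(a);y=np.array(y,float);y-=a*(y@a);y/=np.linalg.norm(y)
  r = _umath_linalg.det(a, signature=signature)
Traceback (most recent call last):
  File "h.py", line 37, in <module>
    RD=frame(-U-[0,0,0],U) # placeholder
  File "h.py", line 30, in frame
    return R.from_matrix(np.stack([a,y,np.cross(a,y)],1))
           ~~~~~~~~~~~~~^^^^^^^^^^^^^^^^^^^^^^^^^^^^^^^^^
  File "scipy/spatial/transform/_rotation.pyx", line 1159, in scipy.spatial.transform._rotation.Rotation.from_matrix
numpy.linalg.LinAlgError: SVD did not converge
```

```bash
sed -i '/placeholder/d' h.py
python3 - <<'E'
from h import *
Rc,p,s=cur();print(Rc.as_matrix(),p)
g=BL+U*.032
for sg in (1,-1):
    Rt=frame(A_L,sg*YL);print(Rt.as_matrix()); rel(Rt,g+A_L*.019)
    # rel to start yawed by -127
    d=np.degrees(np.arctan2(g[1],g[0]))-90.4
    w=(R.from_euler('z',d,degrees=True)*Rc).inv()*Rt;print("after j1",d,w.as_rotvec(degrees=True))
E
```

```text
[[-0.0002 -0.2772 -0.9608]
 [-0.0013 -0.9608  0.2772]
 [-1.      0.0013 -0.0002]] [0.187  0.6482 0.202 ]
[[ 0.2032  0.9578  0.2032]
 [-0.6773  0.2874 -0.6773]
 [-0.7071  0.      0.7071]]
t tx ty tz [ 0.1942  0.8659 -0.5417] ax ay az [-115.3  -26.    47.7] |t|1.040 |w|127.5
after j1 -125.13373964651304 [105.4287 -29.4942 -43.7143]
[[ 0.2032 -0.9578 -0.2032]
 [-0.6773 -0.2874  0.6773]
 [-0.7071  0.     -0.7071]]
t tx ty tz [ 0.1942  0.8659 -0.5417] ax ay az [54.2 41.1 22.4] |t|1.040 |w|71.6
after j1 -125.13373964651304 [-64.2085  39.5348 -26.6743]
```

Run:
```python
from h import *
RDn=frame([0,0,-1],-YL)
rel(RDn,[.45,.38,.33]); rel(RDn,[.52,0,.35])
```

```text
t tx ty tz [-0.1277  0.1849 -0.3271] ax ay az [57.2 -0.  -0.1] |t|0.397 |w|57.2
t tx ty tz [-0.1472  0.5306 -0.4997] ax ay az [57.2 -0.  -0.1] |t|0.744 |w|57.2
```

```bash
python3 -m creep '[{"tx":-0.128,"ty":0.185,"tz":-0.327,"ax":57.2},{"tx":-0.128,"ty":0.185,"tz":-0.327,"ax":57.2},{"tx":-0.128,"ty":0.185,"tz":-0.327,"ax":57.2},{"tx":-0.128,"ty":0.185,"tz":-0.327,"ax":57.2},{"tx":-0.128,"ty":0.185,"tz":-0.327,"ax":57.2}]' 30
python3 - <<'E'
from h import *
RDn=frame([0,0,-1],-YL)
print(cur()[2]['joints']);rel(RDn,[.45,.38,.33]); rel(RDn,[.52,0,.35])
E
```

```text
[ 90.4191  20.5818   0.6436  -0.0133 -70.1357 -16.509 ]
t tx ty tz [-0.1277  0.1849 -0.3271] ax ay az [57.2 -0.  -0.1] |t|0.397 |w|57.2
t tx ty tz [-0.1472  0.5306 -0.4997] ax ay az [57.2 -0.  -0.1] |t|0.744 |w|57.2invalid input
```

```bash
python3 -m creep '[{"tx":-0.128,"ty":0.185,"tz":-0.327,"ax":57.2,"ay":0,"az":0,"fingers":0.085},{"tx":-0.128,"ty":0.185,"tz":-0.327,"ax":57.2,"ay":0,"az":0,"fingers":0.085},{"tx":-0.128,"ty":0.185,"tz":-0.327,"ax":57.2,"ay":0,"az":0,"fingers":0.085},{"tx":-0.128,"ty":0.185,"tz":-0.327,"ax":57.2,"ay":0,"az":0,"fingers":0.085},{"tx":-0.128,"ty":0.185,"tz":-0.327,"ax":57.2,"ay":0,"az":0,"fingers":0.085}]' 30
python3 - <<'E'
from h import *
RDn=frame([0,0,-1],-YL)
print(cur()[2]['joints']);rel(RDn,[.45,.38,.33]); rel(RDn,[.52,0,.35])
E
```

```text
time_s: 0.65
tcp_pos: [0.3535, 0.4778, 0.2839]
eef_rot: [112.0, 90.0, -127.4]
contact_force: [1.3, 0.7, -0.3]
gripper_width: 0.0851
[ 72.3251  10.6336  -2.3685  -0.0047 -77.0107 -41.717 ]
t tx ty tz [-0.0461 -0.0332 -0.1333] ax ay az [13.9 -0.  -0. ] |t|0.145 |w|13.9
t tx ty tz [-0.066  0.1   -0.496] ax ay az [13.9 -0.  -0. ] |t|0.510 |w|13.9
```

```bash
python3 -m creep '[{"tx":-0.066,"ty":0.1,"tz":-0.496,"ax":14,"ay":0,"az":0,"fingers":0.085},{"tx":-0.066,"ty":0.1,"tz":-0.496,"ax":14,"ay":0,"az":0,"fingers":0.085},{"tx":-0.066,"ty":0.1,"tz":-0.496,"ax":14,"ay":0,"az":0,"fingers":0.085},{"tx":-0.066,"ty":0.1,"tz":-0.496,"ax":14,"ay":0,"az":0,"fingers":0.085},{"tx":-0.066,"ty":0.1,"tz":-0.496,"ax":14,"ay":0,"az":0,"fingers":0.085}]'
python3 - <<'E'
from h import *
RDn=frame([0,0,-1],-YL);g=BL+U*.032
rel(RDn,[.50,-.2,.30])
rel(frame(A_L,-YL),g-A_L*.12)
E
```

```text
time_s: 1.15
tcp_pos: [0.4357, 0.2438, 0.3161]
eef_rot: [-39.7, 90.0, 67.3]
contact_force: [0.6, -0.8, 0.9]
gripper_width: 0.0847
t tx ty tz [ 0.0159  0.0679 -0.4433] ax ay az [0.3 0.  0. ] |t|0.449 |w|0.3
t tx ty tz [ 0.2086  0.1379 -0.4639] ax ay az [ 0.2 45.   0.1] |t|0.527 |w|45.0
```

```bash
python3 -m creep '[{"tx":0.0,"ty":0.068,"tz":-0.443,"ax":0,"ay":0,"az":0,"fingers":0.085},{"tx":0.0,"ty":0.068,"tz":-0.443,"ax":0,"ay":0,"az":0,"fingers":0.085},{"tx":0.0,"ty":0.068,"tz":-0.443,"ax":0,"ay":0,"az":0,"fingers":0.085},{"tx":0.0,"ty":0.068,"tz":-0.443,"ax":0,"ay":0,"az":0,"fingers":0.085},{"tx":0.0,"ty":0.068,"tz":-0.443,"ax":0,"ay":0,"az":0,"fingers":0.085}]'
python3 - <<'E'
from h import *
g=BL+U*.032
rel(frame(A_L,-YL),g-A_L*.15)
E
```

```text
time_s: 1.65
tcp_pos: [0.4709, -0.0035, 0.3159]
eef_rot: [-74.7, 90.0, 32.2]
contact_force: [1.2, -0.4, -0.3]
gripper_width: 0.0849
t tx ty tz [ 0.1873  0.0995 -0.1958] ax ay az [ 0.2 45.   0.1] |t|0.289 |w|45.0
```

```bash
python3 -m creep '[{"tx":0.05,"ty":0.1,"tz":-0.196,"ax":0,"ay":45,"az":0,"fingers":0.085},{"tx":0.05,"ty":0.1,"tz":-0.196,"ax":0,"ay":45,"az":0,"fingers":0.085},{"tx":0.05,"ty":0.1,"tz":-0.196,"ax":0,"ay":45,"az":0,"fingers":0.085},{"tx":0.187,"ty":0.1,"tz":-0.196,"ax":0,"ay":45,"az":0,"fingers":0.085},{"tx":0.187,"ty":0.1,"tz":-0.196,"ax":0,"ay":45,"az":0,"fingers":0.085}]'
python3 - <<'E'
from h import *
g=BL+U*.032
print(cur()[2]['joints']);rel(frame(A_L,-YL),g-A_L*.12)
snap("wrist","w1")
E
```

```text
time_s: 2.15
tcp_pos: [0.4429, -0.1839, 0.2043]
eef_rot: [179.8, 48.2, -73.6]
contact_force: [3.5, -0.1, 0.7]
gripper_width: 0.0852
[ 31.0223  -3.1157 -57.8709  48.6386 -59.2105 -49.2237]
t tx ty tz [0.1075 0.0194 0.0253] ax ay az [ 0.   3.2 -0.2] |t|0.112 |w|3.2
```

View pics/w1.png

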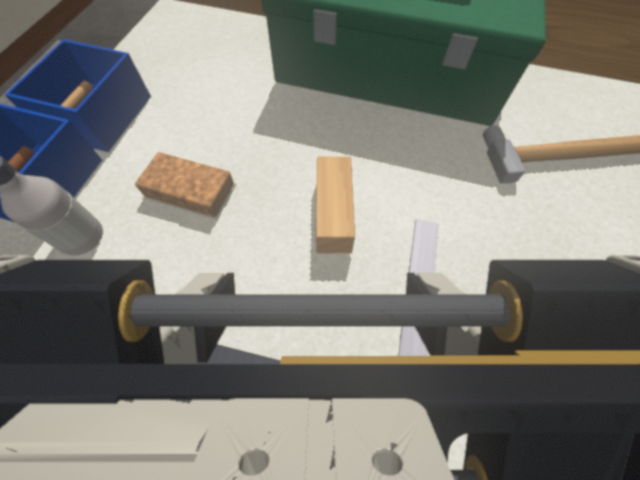

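```bash
cat >> h.py <<'E'
def AL(t): t=np.radians(t); return -U*np.sin(t)-np.array([0,0,np.cos(t)])
A_L=AL(30)
E
python3 - <<'E'
from h import *
g=BL+U*.032
for t in (20,30): rel(frame(AL(t),-YL),g-AL(t)*.10)
# refine blank from wrist depth
c=load("w1");P=cloud(c)
m=(P[...,2]>.035)&(P[...,2]<.055); m[:,:300]=0;m[:,370:]=0;m[:145]=0;m[255:]=0
q=P[m];print(len(q),np.median(q,0),cv2.minAreaRect(q[:,:2].astype(np.float32)*1000))
E
```

```text
t tx ty tz [ 0.134   0.0247 -0.0195] ax ay az [ -0.3 -22.2   0. ] |t|0.138 |w|22.2
t tx ty tz [ 0.1289  0.0248 -0.0029] ax ay az [ -0.3 -12.2  -0. ] |t|0.131 |w|12.2
3110 [ 0.4701 -0.3415  0.0444] ((471.5860595703125, -349.47576904296875), (45.04018020629883, 119.35972595214844), 16.241168975830078)
```

```bash
python3 -m creep '[{"tx":0.02,"ty":0.024,"tz":-0.01,"ax":0,"ay":-12,"az":0,"fingers":0.085},{"tx":0.06,"ty":0.024,"tz":-0.005,"ax":0,"ay":-12,"az":0,"fingers":0.085},{"tx":0.128,"ty":0.024,"tz":-0.003,"ax":0,"ay":-12,"az":0,"fingers":0.085},{"tx":0.128,"ty":0.024,"tz":-0.003,"ax":0,"ay":-12,"az":0,"fingers":0.085},{"tx":0.128,"ty":0.024,"tz":-0.003,"ax":0,"ay":-12,"az":0,"fingers":0.085}]'
python3 - <<'E'
from h import *
BL=np.array([.472,-.3505,.0225]);g=BL+U*.032
print(cur()[2]['joints']);rel(frame(A_L,-YL),g+A_L*.019)
snap("wrist","w2")
E
```

```text
time_s: 2.7
tcp_pos: [0.4493, -0.2762, 0.1157]
eef_rot: [178.2, 60.8, -75.6]
contact_force: [-0.7, -0.1, 0.4]
gripper_width: 0.0851
[  3.318    3.4031 -58.2077  55.2453 -35.6448 -34.9722]
t tx ty tz [ 0.1226 -0.0027  0.0053] ax ay az [-0.1  0.8 -1.1] |t|0.123 |w|1.4
```

View pics/w2.png

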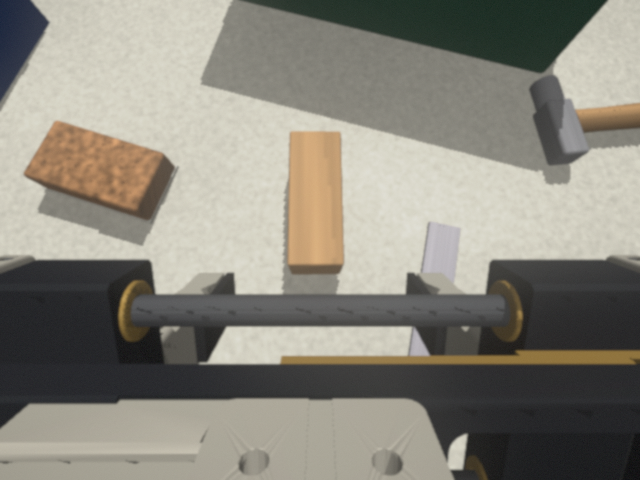

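```bash
python3 -m creep '[{"tx":0.05,"ty":-0.003,"tz":0.005,"ax":0,"ay":1,"az":-1,"fingers":0.085},{"tx":0.1,"ty":-0.003,"tz":0.005,"ax":0,"ay":1,"az":-1,"fingers":0.085},{"tx":0.1,"ty":-0.003,"tz":0.005,"ax":0,"ay":1,"az":-1,"fingers":0.085}]'
python3 - <<'E'
from h import *
BL=np.array([.472,-.3505,.0225]);g=BL+U*.032
print(cur()[2]['joints']);rel(frame(A_L,-YL),g+A_L*.019)
E
```

```text
time_s: 3.05
tcp_pos: [0.4955, -0.3235, 0.0429]
eef_rot: [176.9, 61.3, -76.8]
contact_force: [-0.9, 0.7, 1.0]
gripper_width: 0.0854
[-13.9121  14.516  -58.1715  83.1428 -25.5291 -48.9914]
t tx ty tz [0.0316 0.0293 0.0207] ax ay az [ 0.1  1.3 -1.7] |t|0.048 |w|2.1
```

```bash
cat > kin.py <<'E'
from h import *
from scipy.optimize import least_squares
def fk(q,p):
    q=np.radians(q); a1,d1,L1,e,L2,Lt=p
    Rz=lambda t:R.from_euler('z',t);Ry=lambda t:R.from_euler('y',t);Rx=lambda t:R.from_euler('x',t)
    A=Rz(q[0]); pos=A.apply([a1,0,d1]); A=A*Ry(q[1]); pos=pos+A.apply([0,0,L1])
    A=A*Ry(-q[2]); pos=pos+A.apply([L2,0,e]); wc=pos
    A=A*Rx(S[0]*q[3])*Ry(-q[4])*Rx(S[1]*q[5]); pos=pos+A.apply([Lt,0,0]); return A,pos,wc
S=[1,1]
E
python3 - <<'E'
import kin
from kin import *
D=[([90.41870,20.5915,.6328,-.021,-70.136,-16.505],[.18693,.64803,.20181],[94.789,89.903,-101.304]),
([72.3251,10.6336,-2.3685,-.0047,-77.0107,-41.717],[.3535,.4778,.2839],[112,90,-127.4])]
for n in("w1","w2"):
    s=load(n)['state'];D.append((s['joints'],s['tcp_pos'],s['eef_rot']))
_,_,s=cur();D.append((s['joints'],s['tcp_pos'],s['eef_rot']))
for S in([1,1],[1,-1],[-1,1],[-1,-1]):
    kin.S=S
    f=lambda p:np.concatenate([fk(np.array(q),p)[1]-t for q,t,_ in D])
    o=least_squares(f,[0,.4,.4,0,.4,.2]);print(S,o.cost**.5,o.x)
    C=[(fk(np.array(q),o.x)[0].inv()*R.from_euler('xyz',e,degrees=True)).as_rotvec(degrees=True) for q,_,e in D];print(np.array(C))
E
```

```text
[1, 1] 0.23748678383925093 [ 0.2034 -1.6624  1.2836  0.1564  0.0078 -0.5353]
[[ -56.9762   -0.0289    0.0293]
 [  -6.5568   -0.0123   -0.0058]
 [ -42.9021   58.4773  -58.4773]
 [-107.4413   48.0687  -48.0687]
 [-143.2405   48.947   -48.947 ]]
[1, -1] 0.23748678383925087 [ 0.2034 -1.6624  1.2836  0.1564  0.0078 -0.5353]
[[ -89.9862   -0.0206    0.0387]
 [ -89.9908   -0.0145    0.0043]
 [-118.6296   -7.6237 -103.2315]
 [ 150.9704  -14.3811   81.3285]
 [  97.4044    4.0409   57.9122]]
[-1, 1] 0.1974087731864907 [0.143  0.3799 0.4768 0.075  0.3275 0.5719]
[[-56.9905   0.0002   0.0002]
 [ -6.559   -0.0058  -0.0123]
 [  8.4473   0.      -0.    ]
 [-20.0557  -0.       0.    ]
 [  7.9829  -0.       0.    ]]
[-1, -1] 0.19740877318649072 [0.143  0.3799 0.4768 0.075  0.3275 0.5719]
[[-90.0005   0.0003   0.0001]
 [-89.993   -0.0139  -0.0059]
 [-90.       0.      -0.    ]
 [-90.      -0.       0.    ]
 [-90.      -0.       0.    ]]
```

```bash
cat > kin.py <<'E'
from h import *
from scipy.optimize import least_squares
Rz=lambda t:R.from_euler('z',t);Ry=lambda t:R.from_euler('y',t);Rx=lambda t:R.from_euler('x',t)
def fk(q,p):
    q=np.radians(q); a1,d1,L1,e,L2,Lt,y1,yt,zt=p
    A=Rz(q[0]); pos=A.apply([a1,y1,d1]); A=A*Ry(q[1]); pos=pos+A.apply([0,0,L1])
    A=A*Ry(-q[2]); pos=pos+A.apply([L2,0,e]); wc=pos
    A=A*Rx(-q[3])*Ry(-q[4]); pos=pos+A.apply([Lt,yt,zt]); A=A*Rx(-q[5])*Rx(-np.pi/2); return A,pos,wc
E
python3 - <<'E'
from kin import *
D=[([90.41870,20.5915,.6328,-.021,-70.136,-16.505],[.18693,.64803,.20181],[94.789,89.903,-101.304]),
([72.3251,10.6336,-2.3685,-.0047,-77.0107,-41.717],[.3535,.4778,.2839],[112,90,-127.4])]
for n in("w1","w2"):
    s=load(n)['state'];D.append((s['joints'],s['tcp_pos'],s['eef_rot']))
_,_,s=cur();D.append((s['joints'],s['tcp_pos'],s['eef_rot']))
f=lambda p:np.concatenate([fk(np.array(q),p)[1]-t for q,t,_ in D])
o=least_squares(f,[0,.4,.4,0,.4,.2,0,0,0]);print(o.cost**.5,o.x)
np.save("kin.npy",o.x)
E
```

```text
2.4696337635479856e-05 [ 0.      0.1987  0.6017  0.0001  0.4635  0.4019 -0.     -0.1917  0.    ]
```

```bash
cat >> kin.py <<'E'
PK=np.load("kin.npy")
LO=np.array([-176.03,-82.01,-58.28,-173.87,-174.79,-173.66])+.3;HI=np.array([176.03,121.73,71.71,95.51,-.11,173.66])-.3
def ik(Rt,pt,q0):
    def f(q):
        A,p,_=fk(q,PK); return np.r_[(p-pt)*5,(A.inv()*Rt).as_rotvec()]
    o=least_squares(f,np.clip(q0,LO+.1,HI-.1),bounds=(LO,HI),x_scale=50.); return o.x,np.linalg.norm(o.fun[:3])/5,np.degrees(np.linalg.norm(o.fun[3:]))
def best(Rt,pt,seeds):
    rs=[ik(Rt,pt,s) for s in seeds]; return min(rs,key=lambda r:r[1]*100+r[2])
E
python3 - <<'E'
from kin import *
rng=np.random.default_rng(0)
seeds=[LO+(HI-LO)*rng.random(6) for _ in range(12)]+[np.array([-13.9,14.5,-58,83,-25,-49.]),np.array([31,-3,-50,0,-80,-40.])]
BL=np.array([.472,-.3505,.0225]);X=np.array([0,0,1.])
for sg in(-1,1):
  for t in(-60,-45,-30,-15,0,15,30,45):
    g=BL+U*.032*(1 if t>=0 else -1)
    for s2 in ([1,-1] if t==0 else [np.sign(t)]):
      g=BL+U*.032*s2
      q,e,w=best(frame(AL(t),sg*YL),g+AL(t)*.019,seeds)
      # final: rotate about YL so that U*s2 goes up
      Rr=R.from_rotvec(-np.pi/2*s2*YL) 
      assert abs(Rr.apply(U*s2)[2]-1)<1e-6 or True
      if Rr.apply(U*s2)[2]<0: Rr=Rr.inv()
      for k in range(4):
        Ry_=R.from_euler('z',np.radians(3-16.7)+k*np.pi/2)*Rr
        Rf=Ry_*frame(AL(t),sg*YL); af=Rf.apply([1,0,0]); gp=BED+[0,0,.062+.032]
        q2,e2,w2=best(Rf,gp+af*.019,seeds)
        if e<.002 and w<1 and e2<.002 and w2<1: print(sg,t,s2,k,q.round(0),q2.round(0),af.round(2))
    if e>.002 or w>1: print(sg,t,"lying fails",e.round(3),w.round(1))
E
```

```text
-1 -60 -1 0 [ -40.   59.   34.  -32. -116.   57.] [ 44.  20. -34.  26. -59. -59.] [ 0.03 -0.5  -0.87]
-1 -60 -1 2 [ -40.   59.   34.  -32. -116.   57.] [   4.   18.  -14.  -34.  -63. -163.] [-0.03  0.5  -0.87]
-1 -60 -1 3 [ -40.   59.   34.  -32. -116.   57.] [  21.   32.   -1.   -9.  -86. -105.] [-0.5  -0.03 -0.87]
-1 -45 -1 0 [ -37.   50.   22.  -25. -100.   58.] [ 49.  27. -34.  32. -68. -69.] [ 0.04 -0.71 -0.71]
-1 -45 -1 2 [ -37.   50.   22.  -25. -100.   58.] [  -8.   24.   -9.  -46.  -74. -149.] [-0.04  0.71 -0.71]
-1 -45 -1 3 [ -37.   50.   22.  -25. -100.   58.] [  19.   41.   10.  -12. -102. -104.] [-0.71 -0.04 -0.71]
-1 -30 -1 0 [-33.  41.   9. -19. -82.  56.] [ 52.  35. -33.  35. -77. -76.] [ 0.05 -0.86 -0.5 ]
-1 -30 -1 2 [-33.  41.   9. -19. -82.  56.] [ -16.   32.   -6.  -55.  -85. -138.] [-0.05  0.86 -0.5 ]
-1 -30 -1 3 [-33.  41.   9. -19. -82.  56.] [  18.   51.   19.  -15. -117. -104.] [-0.86 -0.05 -0.5 ]
-1 -15 -1 0 [-27.  33.  -4. -12. -64.  50.] [ 54.  45. -32.  37. -86. -81.] [ 0.05 -0.96 -0.26]
-1 -15 -1 2 [-27.  33.  -4. -12. -64.  50.] [ -21.   41.   -3.  -62.
[... 2554 characters left out ...]
  54. -30.  38. -95. -86.] [ 0.05 -1.   -0.  ]
1 0 -1 0 [ -20.   26.  -20.    0.  -44. -143.] [ 55.  54. -30.  38. -95.  94.] [ 0.05 -1.   -0.  ]
1 0 -1 2 [ -20.   26.  -20.    0.  -44. -143.] [ -24.   51.    0.  -69. -107.   54.] [-0.05  1.    0.  ]
1 0 -1 3 [ -20.   26.  -20.    0.  -44. -143.] [  17.   67.   32.  -23. -143.   72.] [-1.   -0.05  0.  ]
1 15 1 0 [-11.  17. -51.  43. -20. 167.] [ -21.   41.   -3.  -62.  -96. -131.] [-0.05  0.96 -0.26]
1 15 1 1 [-11.  17. -51.  43. -20. 167.] [  17.   59.   27.  -18. -130. -106.] [-0.96 -0.05 -0.26]
1 15 1 2 [-11.  17. -51.  43. -20. 167.] [ 54.  45. -32.  37. -86. -81.] [ 0.05 -0.96 -0.26]
1 30 lying fails 0.01 6.3
1 45 lying fails 0.021 12.9
```

Run:
```python
from kin import *
P=cloud(load("top0"))
for v in(210,250,284,330): print(v,[(u,P[v,u].round(3).tolist()) for u in (560,570,580,600)])
print(np.nanmax(P[200:380,565:,2]))
P=cloud(load("w1")); print(np.nanmax(P[:100,280:540,2]),P[60,300:520:40])
q0=np.array([-27,33,-4,-12,-64,50.])
BL=np.array([.472,-.3505,.0225])
for t in(-15,-20,-30):
  Rt=frame(AL(t),-YL);g=BL-U*.032
  q,e,w=ik(Rt,g+AL(t)*.019,q0);print(t,q.round(1),e,w)
  A,p,wc=fk(q,PK)
  for L,zz in((-.066,-.039),(-.2,-.08),(-.4,-.05)): print("   ",p+A.apply([L,0,zz]))
  print("   wc",wc)
  Rf=R.from_euler('z',np.radians(3-16.7))*R.from_rotvec(-np.pi/2*YL)*Rt
  print(R.from_rotvec(-np.pi/2*YL).apply(-U), Rf.as_matrix())
  q2,e2,w2=ik(Rf,BED+[0,0,.094]+Rf.apply([.019,0,0]),np.array([54,45,-32,37,-86,-81.]));print(q2.round(1),e2,w2)
  # mid: upright tool half way
  for fr in np.linspace(0,1,6):
    Rm=R.from_euler('z',np.radians(3-16.7)*fr)*R.from_rotvec(-np.pi/2*YL*fr)*Rt
    gp=(1-fr)*(g+[0,0,.1])+fr*(BED+[0,0,.2]); 
    qq,e3,w3=ik(Rm,gp+Rm.apply([.019,0,0]),(1-fr)*q+fr*q2);print("     ",fr,qq.round(0),round(e3,4),round(w3,2))
```

```text
210 [(560, [0.649, -0.567, 0.002]), (570, [0.65, -0.592, 0.001]), (580, [0.637, -0.575, 0.077]), (600, [0.627, -0.582, 0.142])]
250 [(560, [0.553, -0.564, 0.0]), (570, [0.551, -0.572, 0.031]), (580, [0.547, -0.572, 0.074]), (600, [0.542, -0.576, 0.143])]
284 [(560, [0.472, -0.558, 0.005]), (570, [0.472, -0.572, 0.023]), (580, [0.472, -0.573, 0.064]), (600, [0.472, -0.575, 0.139])]
330 [(560, [0.365, -0.552, 0.005]), (570, [0.366, -0.572, 0.013]), (580, [0.37, -0.571, 0.058]), (600, [0.377, -0.57, 0.139])]
0.1602480127138669
0.14161570877545007 [[ 0.588  -0.5691  0.051 ]
 [ 0.5256 -0.5696  0.0632]
 [ 0.4673 -0.5683  0.0758]
 [ 0.4134 -0.5687  0.0864]
 [ 0.3637 -0.5626  0.1004]
 [ 0.3153 -0.5705  0.1049]]
-15 [-27.4  32.9  -4.3 -11.9 -63.9  50.5] 2.0077785434609662e-14 6.459252400847778e-12
    [ 0.4955 -0.4289  0.0578]
    [ 0.5169 -0.5     0.1766]
    [ 0.5234 -0.5219  0.3776]
   wc [ 0.6174 -0.3206  0.4239]
[ 0. -0.  1.] [[ 0.0506 -0.9986 -0.0135]
 [-0.9646 -0.0523  0.2585]
 [-0.2588 -0.     -0.9659]]
[ 54.2  44.5 -31.7  37.3 -85.9 -81.4] 8.735259962796697e-15 2.7549640160839273e-12
[... 1018 characters left out ...]
-30 [-33.   41.2   9.4 -19.  -82.4  56.3] 6.396261146927268e-15 3.642255906227022e-13
    [ 0.4977 -0.436   0.0437]
    [ 0.5271 -0.5342  0.1393]
    [ 0.5484 -0.6051  0.3275]
   wc [ 0.6626 -0.4304  0.4072]
[ 0. -0.  1.] [[ 0.0453 -0.9986 -0.0262]
 [-0.8648 -0.0523  0.4993]
 [-0.5     0.     -0.866 ]]
[ 52.4  35.4 -33.2  35.4 -76.9 -75.9] 5.284504157781969e-16 4.728234454924235e-14
      0.0 [-33.  36.  14. -19. -91.  53.] 0.0 0.0
      0.2 [-19.  20.  -8. -11. -69.  37.] 0.0 0.0
      0.4 [  3.   9. -28.   7. -53.   4.] 0.0 0.0
      0.6000000000000001 [ 25.   6. -40.  28. -55. -36.] 0.0 0.0
      0.8 [ 42.  14. -39.  35. -69. -59.] 0.0 0.0
      1.0 [ 53.  27. -30.  34. -87. -69.] 0.0 0.0
```

```bash
cat >> h.py <<'E'
BL=np.array([.472,-.3505,.0225]); U=np.array([-np.sin(np.radians(16.5)),np.cos(np.radians(16.5)),0]);YL=np.array([U[1],-U[0],0])
G=BL-U*.032; A_L=AL(-20); R_L=frame(A_L,-YL)
E
python3 -m creep '[{"tx":-0.05,"ty":0,"tz":0,"ax":0,"ay":-5,"az":0,"fingers":0.085},{"tx":-0.1,"ty":0,"tz":0,"ax":0,"ay":-10,"az":0,"fingers":0.085},{"tx":-0.13,"ty":0,"tz":0,"ax":0,"ay":-20,"az":0,"fingers":0.085}]'
python3 - <<'E'
from kin import *
print(cur()[2]['joints'])
rel(R_L,G-A_L*.1);print(G-A_L*.1); q=ik(R_L,G-A_L*.1,np.array([-29,30,5,-14,-80,50.]));print(q)
E
```

```text
time_s: 3.35
tcp_pos: [0.4946, -0.333, 0.1118]
eef_rot: [175.0, 65.2, -80.3]
contact_force: [1.3, -3.2, 2.8]
gripper_width: 0.0848
[ -3.6145  10.4532 -46.2505  44.3608 -35.7224 -18.7909]
t tx ty tz [ 0.0289  0.0238 -0.072 ] ax ay az [ -2.2 -44.7  -2.2] |t|0.081 |w|44.8
[ 0.4908 -0.414   0.1165]
(array([-31.642 ,  32.4635,  10.7667, -13.2757, -83.6438,  51.4024]), np.float64(1.2028970212842672e-11), np.float64(5.880678712950184e-09))
```

```bash
python3 -m creep '[{"tx":-0.02,"ty":0.005,"tz":-0.01,"ax":0,"ay":-8,"az":0,"fingers":0.085},{"tx":-0.02,"ty":0.01,"tz":-0.025,"ax":-1,"ay":-16,"az":-1,"fingers":0.085},{"tx":-0.01,"ty":0.015,"tz":-0.04,"ax":-1,"ay":-24,"az":-1,"fingers":0.085},{"tx":0.01,"ty":0.02,"tz":-0.055,"ax":-2,"ay":-32,"az":-2,"fingers":0.085},{"tx":0.029,"ty":0.024,"tz":-0.072,"ax":-2,"ay":-40,"az":-2,"fingers":0.085}]'
python3 - <<'E'
from kin import *
print(cur()[2]['joints'])
rel(R_L,G-A_L*.1);rel(R_L,G+A_L*.018)
E
```

```text
time_s: 3.85
tcp_pos: [0.4956, -0.4119, 0.1201]
eef_rot: [6.8, 84.1, 113.1]
contact_force: [1.1, 0.2, 1.0]
gripper_width: 0.0852
[-25.0054  24.4599  -3.0257  -4.2529 -66.9427  43.0932]
t tx ty tz [ 0.0036  0.0051 -0.001 ] ax ay az [ -0.3 -14.2  -0.6] |t|0.006 |w|14.2
t tx ty tz [0.118  0.0039 0.0279] ax ay az [ -0.3 -14.2  -0.6] |t|0.121 |w|14.2
```

```bash
python3 -m creep '[{"tx":0.004,"ty":0.005,"tz":-0.001,"ax":0,"ay":-8,"az":0,"fingers":0.085},{"tx":0.004,"ty":0.005,"tz":-0.001,"ax":0,"ay":-14.2,"az":-0.6,"fingers":0.085},{"tx":0.004,"ty":0.005,"tz":-0.001,"ax":0,"ay":-14.2,"az":-0.6,"fingers":0.085}]'
python3 - <<'E'
from kin import *
print(cur()[2]['joints'])
rel(R_L,G-A_L*.1);rel(R_L,G+A_L*.018)
c=snap("wrist","w3")
print(proj(c,G),proj(c,BL))
E
```

```text
time_s: 4.15
tcp_pos: [0.4869, -0.4177, 0.1098]
eef_rot: [1.9, 69.7, 107.3]
contact_force: [0.2, 0.0, 0.2]
gripper_width: 0.0852
[-32.0238  33.0218  10.6908 -13.1459 -83.5165  50.7841]
t tx ty tz [-0.0054 -0.0047  0.0047] ax ay az [-1.1  0.3 -0.3] |t|0.009 |w|1.2
t tx ty tz [ 0.1126 -0.0053  0.0041] ax ay az [-1.1  0.3 -0.3] |t|0.113 |w|1.2
[312.675  239.5953] [313.6951 269.052 ]
```

View pics/w3.png

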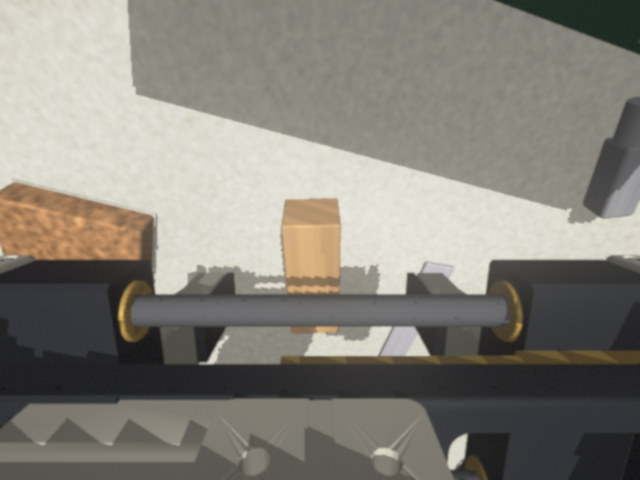

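```bash
python3 -m creep '[{"tx":0.04,"ty":-0.005,"tz":0.004,"ax":-1,"ay":0,"az":0,"fingers":0.085},{"tx":0.08,"ty":-0.005,"tz":0.004,"ax":-1,"ay":0,"az":0,"fingers":0.085},{"tx":0.11,"ty":-0.005,"tz":0.004,"ax":-1,"ay":0,"az":0,"fingers":0.085},{"tx":0.11,"ty":-0.005,"tz":0.004,"ax":-1,"ay":0,"az":0,"fingers":0.085}]'
python3 - <<'E'
from kin import *
rel(R_L,G+A_L*.016)
E
```

```text
time_s: 4.6
tcp_pos: [0.4779, -0.3717, 0.0082]
eef_rot: [1.3, 69.9, 108.0]
contact_force: [-0.1, 0.1, 0.0]
gripper_width: 0.0848
t tx ty tz [-0.0008 -0.0004 -0.0045] ax ay az [ 0.1  0.1 -0.5] |t|0.005 |w|0.5
```

```bash
python3 -m creep '[{"tx":0,"ty":0,"tz":-0.003,"ax":0,"ay":0,"az":0,"fingers":0.06},{"tx":0,"ty":0,"tz":-0.003,"ax":0,"ay":0,"az":0,"fingers":0.04},{"tx":0,"ty":0,"tz":-0.003,"ax":0,"ay":0,"az":0,"fingers":0.03},{"tx":0,"ty":0,"tz":-0.003,"ax":0,"ay":0,"az":0,"fingers":0.03},{"tx":0,"ty":0,"tz":-0.003,"ax":0,"ay":0,"az":0,"fingers":0.03}]' 45
python3 -m creep '[{"tx":0,"ty":0,"tz":0,"ax":0,"ay":0,"az":0,"fingers":0.03},{"tx":0,"ty":0,"tz":0,"ax":0,"ay":0,"az":0,"fingers":0.03},{"tx":0,"ty":0,"tz":0,"ax":0,"ay":0,"az":0,"fingers":0.03}]' 45
python3 - <<'E'
from kin import *
Rc,p,s=cur(); print(s['gripper_width'],s['contact_force'])
rel(Rc,p+[-.01,.03,.15])
E
```

```text
time_s: 5.1
tcp_pos: [0.4806, -0.3798, 0.01]
eef_rot: [0.7, 70.2, 107.2]
contact_force: [0.3, -0.9, 1.0]
gripper_width: 0.051
time_s: 5.4
tcp_pos: [0.4806, -0.3797, 0.0097]
eef_rot: [0.7, 70.2, 107.3]
contact_force: [0.3, -0.6, 4.1]
gripper_width: 0.0442
0.04420092019757806 [ 0.324  -0.5808  4.1061]
t tx ty tz [-0.1304  0.0016  0.0806] ax ay az [0. 0. 0.] |t|0.153 |w|0.0
```

```bash
python3 -m creep '[{"tx":-0.043,"ty":0,"tz":0.016,"ax":0,"ay":0,"az":0,"fingers":0.03},{"tx":-0.085,"ty":0,"tz":0.035,"ax":0,"ay":0,"az":0,"fingers":0.03},{"tx":-0.128,"ty":0.001,"tz":0.07,"ax":0,"ay":8,"az":0,"fingers":0.03},{"tx":-0.17,"ty":0.001,"tz":0.1,"ax":0,"ay":16,"az":0,"fingers":0.03},{"tx":-0.19,"ty":0.001,"tz":0.14,"ax":0,"ay":24,"az":0,"fingers":0.03}]'
python3 - <<'E'
from kin import *
Rc,p,s=cur(); print(s['gripper_width'],s['contact_force'],s['joints'])
Rf=R.from_euler('z',np.radians(3-16.5))*R.from_rotvec(-np.pi/2*YL)*R_L; print(Rf.as_matrix())
pf=BED+[0,0,.21]+Rf.apply([.019,0,0]); print(pf); rel(Rf,pf)
E
```

```text
time_s: 5.9
tcp_pos: [0.4633, -0.3171, 0.2373]
eef_rot: [179.2, 85.4, -74.3]
contact_force: [2.2, 3.1, 0.9]
gripper_width: 0.0446
0.044633068789113384 [2.2495 3.1046 0.8659] [-11.3572   6.337  -15.5199   4.4325 -66.1338  26.1503]
[[ 0.0492 -0.9986 -0.0179]
 [-0.9384 -0.0523  0.3416]
 [-0.342  -0.     -0.9397]]
[0.5212 0.0474 0.2155]
t tx ty tz [-0.0049 -0.1591  0.3336] ax ay az [11.4 65.1  8.6] |t|0.370 |w|66.7
```

```bash
python3 -m creep '[{"tx":-0.02,"ty":-0.02,"tz":0.04,"ax":1.4,"ay":8.1,"az":1.1,"fingers":0.03},{"tx":-0.04,"ty":-0.04,"tz":0.08,"ax":2.8,"ay":16.2,"az":2.2,"fingers":0.03},{"tx":-0.05,"ty":-0.06,"tz":0.12,"ax":4.2,"ay":24.3,"az":3.2,"fingers":0.03},{"tx":-0.05,"ty":-0.08,"tz":0.16,"ax":5.7,"ay":32.5,"az":4.3,"fingers":0.03},{"tx":-0.05,"ty":-0.1,"tz":0.2,"ax":7,"ay":40,"az":5.3,"fingers":0.03}]'
python3 - <<'E'
from kin import *
Rc,p,s=cur(); print(s['gripper_width'],s['contact_force'],s['joints'])
Rf=R.from_euler('z',np.radians(3-16.5))*R.from_rotvec(-np.pi/2*YL)*R_L
pf=BED+[0,0,.21]+Rf.apply([.019,0,0]); rel(Rf,pf)
E
```

```text
time_s: 6.4
tcp_pos: [0.4907, -0.1369, 0.27]
eef_rot: [175.6, 54.4, -83.8]
contact_force: [2.6, -0.0, -2.2]
gripper_width: 0.0447
0.04471298558777116 [ 2.6071 -0.0499 -2.2276] [ 31.2158   1.6457 -36.5652  33.6789 -71.9194 -37.0504]
t tx ty tz [-0.0602 -0.064   0.1737] ax ay az [ 6.3 34.3  4. ] |t|0.195 |w|35.1
```

```bash
python3 -m creep '[{"tx":-0.02,"ty":-0.016,"tz":0.04,"ax":1.5,"ay":8,"az":0.9,"fingers":0.03},{"tx":-0.04,"ty":-0.032,"tz":0.08,"ax":3,"ay":16,"az":1.9,"fingers":0.03},{"tx":-0.05,"ty":-0.048,"tz":0.12,"ax":4.5,"ay":24,"az":2.8,"fingers":0.03},{"tx":-0.06,"ty":-0.064,"tz":0.16,"ax":6,"ay":32,"az":3.7,"fingers":0.03},{"tx":-0.06,"ty":-0.064,"tz":0.174,"ax":6.3,"ay":34.3,"az":4,"fingers":0.03}]'
python3 -m creep '[{"tx":0,"ty":0,"tz":0,"ax":0,"ay":0,"az":0,"fingers":0.03},{"tx":0,"ty":0,"tz":0,"ax":0,"ay":0,"az":0,"fingers":0.03}]'
python3 - <<'E'
from kin import *
Rc,p,s=cur(); print(s['gripper_width'],s['contact_force'],s['joints'])
Rf=R.from_euler('z',np.radians(3-16.5))*R.from_rotvec(-np.pi/2*YL)*R_L
pf=BED+[0,0,.21]+Rf.apply([.019,0,0]); rel(Rf,pf)
snap("scene","s4");snap("top","t4");crop("scene","0"and 0,0,1,1,"x") if 0 else None
crop("s4",200,130,420,360,"s4c",2.6);crop("t4",230,150,420,310,"t4c",3.7)
E
```

```text
time_s: 6.9
tcp_pos: [0.522, 0.0511, 0.2069]
eef_rot: [179.1, 19.4, -87.0]
contact_force: [-0.3, -1.6, -1.9]
gripper_width: 0.0446
time_s: 7.1
tcp_pos: [0.5208, 0.0466, 0.213]
eef_rot: [179.5, 20.1, -87.2]
contact_force: [0.0, 0.2, -1.2]
gripper_width: 0.0445
0.04447340590077626 [ 0.0118  0.2403 -1.2187] [ 53.7382  32.2266 -29.8333  36.325  -92.1272 -72.2866]
t tx ty tz [-0.0016 -0.0004 -0.0021] ax ay az [ 0.5  0.1 -0.2] |t|0.003 |w|0.5
```

View pics/s4c.png

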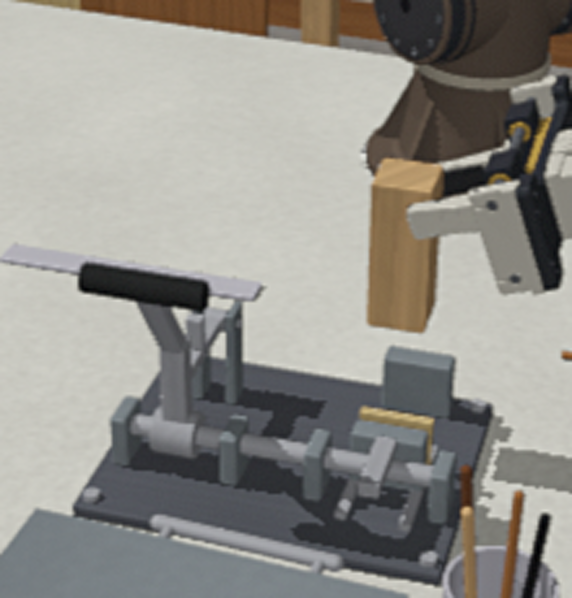

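View pics/t4c.png

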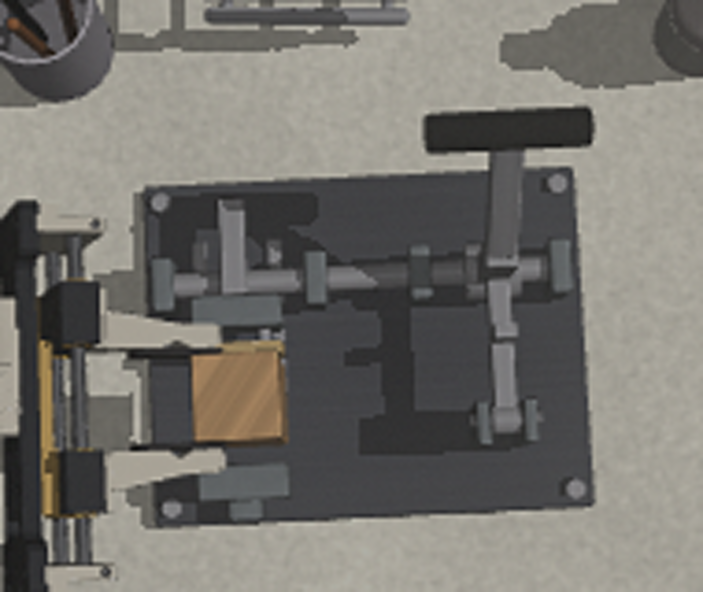

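The crops show the blank hanging upright over the gap, with its top face at about (240,397) in the top crop. Next I'll measure its tilt and centre.

Run:
```python
from kin import *
c=load("t4");P=cloud(c)
f=lambda x,y,z:ray(c,230+(x+.5)/3.7-.5,150+(y+.5)/3.7-.5,z)
sub=P[244:270,282:308]; m=(sub[...,2]>.2)&(sub[...,2]<.32);z=np.median(sub[m][:,2]);q=sub[m&(abs(sub[...,2]-z)<.012)];print(z,len(q),q.mean(0))
cs=[f(x,y,z) for x,y in((191,356),(280,352),(283,439),(193,441))];print(np.array(cs),np.mean(cs,0))
o=np.linalg.lstsq(np.c_[q[:,:2]-q.mean(0)[:2],np.ones(len(q))],q[:,2],rcond=None)[0];print("slopes deg",np.degrees(o[:2]))
# scene view faces
c=load("s4");P=cloud(c)
# front (far +x) face in crop about (385-430,200-320)
v0,v1,u0,u1=130+205/2.6,130+300/2.6,200+375/2.6,200+405/2.6
q=P[int(v0):int(v1),int(u0):int(u1)].reshape(-1,3);q=q[~np.isnan(q[:,0])]
q=q[np.abs(q[:,0]-np.median(q[:,0]))<.015]
o=np.linalg.lstsq(np.c_[q[:,1:]-q[:,1:].mean(0),np.ones(len(q))],q[:,0],rcond=None)[0];print("face x",q.mean(0),"dx/dy,dx/dz deg",np.degrees(o[:2]),len(q))
```

```text
0.24434330379508085 583 [0.5182 0.0566 0.2443]
[[0.5383 0.0794 0.2443]
 [0.5406 0.0341 0.2443]
 [0.4965 0.0322 0.2443]
 [0.4952 0.0777 0.2443]] [0.5176 0.0558 0.2443]
slopes deg [-0.4221 -0.1243]
face x [0.5431 0.0531 0.1906] dx/dy,dx/dz deg [-2.0682 -0.2889] 404
```

Run:
```python
from kin import *
Rc,p,s=cur()
rel(Rc,p+[.002,.009,-.03]);rel(Rc,p+[.002,.009,-.07]);rel(Rc,p+[.002,.009,-.106])
```

```text
t tx ty tz [ 0.0021 -0.0026  0.0312] ax ay az [0. 0. 0.] |t|0.031 |w|0.0
t tx ty tz [ 0.016  -0.0028  0.0687] ax ay az [0. 0. 0.] |t|0.071 |w|0.0
t tx ty tz [ 0.0285 -0.003   0.1025] ax ay az [0. 0. 0.] |t|0.106 |w|0.0
```

```bash
python3 -m creep '[{"tx":0.002,"ty":-0.0026,"tz":0.031,"ax":0.5,"ay":0,"az":0,"fingers":0.03},{"tx":0.009,"ty":-0.0027,"tz":0.05,"ax":0.5,"ay":0,"az":0,"fingers":0.03},{"tx":0.016,"ty":-0.0028,"tz":0.069,"ax":0.5,"ay":0,"az":0,"fingers":0.03},{"tx":0.022,"ty":-0.0029,"tz":0.086,"ax":0.5,"ay":0,"az":0,"fingers":0.03},{"tx":0.0285,"ty":-0.003,"tz":0.1025,"ax":0.5,"ay":0,"az":0,"fingers":0.03}]'
python3 -m creep '[{"tx":0,"ty":0,"tz":0,"ax":0,"ay":0,"az":0,"fingers":0.03},{"tx":0,"ty":0,"tz":0,"ax":0,"ay":0,"az":0,"fingers":0.03},{"tx":0,"ty":0,"tz":0,"ax":0,"ay":0,"az":0,"fingers":0.03}]'
python3 - <<'E'
from kin import *
Rc,p,s=cur(); print(s['contact_force'],p,s['joints'])
snap("scene","s5");c=snap("top","t5")
crop("s5",250,200,420,340,"s5c",4);crop("t5",250,170,400,310,"t5c",4)
P=cloud(c);sub=P[240:275,275:315]; m=(sub[...,2]>.1)&(sub[...,2]<.16);z=np.median(sub[m][:,2]);print(z)
E
```

```text
time_s: 7.7
tcp_pos: [0.5227, 0.0548, 0.1068]
eef_rot: [-179.9, 20.2, -87.2]
contact_force: [-0.7, 0.1, -0.9]
gripper_width: 0.0447
time_s: 8.0
tcp_pos: [0.523, 0.0554, 0.1081]
eef_rot: [-179.9, 20.2, -87.1]
contact_force: [-0.1, 0.9, -1.1]
gripper_width: 0.0444
[-0.141   0.8972 -1.0718] [0.523  0.0554 0.1081] [ 54.071   41.0131 -30.9987  36.223  -84.1192 -78.9026]
0.137552812573066
```

View pics/s5c.png

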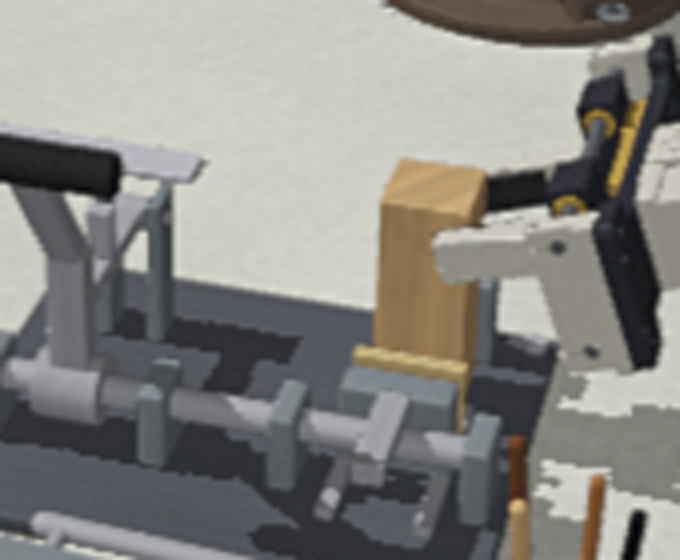

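View pics/t5c.png

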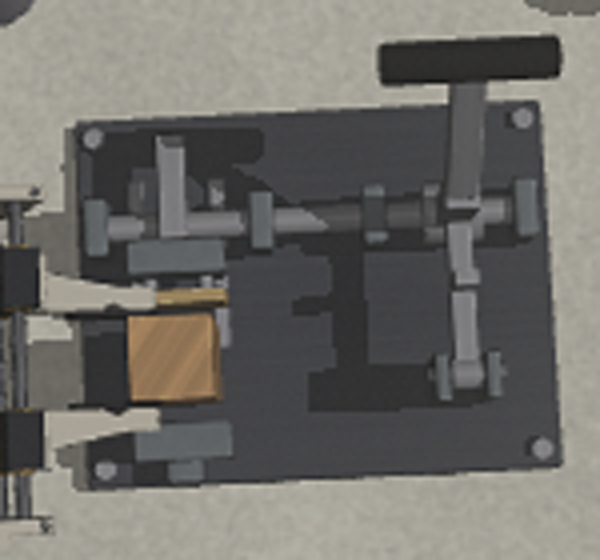

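```bash
python3 -m creep '[{"tx":0.0007,"ty":0,"tz":0.002,"ax":0,"ay":0,"az":0,"fingers":0.03},{"tx":0.0014,"ty":0,"tz":0.004,"ax":0,"ay":0,"az":0,"fingers":0.03},{"tx":0.0014,"ty":0,"tz":0.004,"ax":0,"ay":0,"az":0,"fingers":0.03},{"tx":0.0014,"ty":0,"tz":0.004,"ax":0,"ay":0,"az":0,"fingers":0.03}]'
python3 -m creep '[{"tx":0.0003,"ty":0,"tz":0.001,"ax":0,"ay":0,"az":0,"fingers":0.03},{"tx":0.0003,"ty":0,"tz":0.001,"ax":0,"ay":0,"az":0,"fingers":0.03},{"tx":0.0003,"ty":0,"tz":0.001,"ax":0,"ay":0,"az":0,"fingers":0.03}]'
```

```text
time_s: 8.5
tcp_pos: [0.5227, 0.0553, 0.1034]
eef_rot: [-179.9, 20.2, -87.2]
contact_force: [0.0, -0.7, -1.0]
gripper_width: 0.0444
time_s: 8.8
tcp_pos: [0.5228, 0.0554, 0.1024]
eef_rot: [-179.9, 20.2, -87.2]
contact_force: [-0.3, 0.0, -1.4]
gripper_width: 0.0448
```

```bash
python3 -m creep '[{"tx":0.0003,"ty":0,"tz":0.001,"ax":0,"ay":0,"az":0,"fingers":0.03},{"tx":0.0003,"ty":0,"tz":0.001,"ax":0,"ay":0,"az":0,"fingers":0.03},{"tx":0.0003,"ty":0,"tz":0.001,"ax":0,"ay":0,"az":0,"fingers":0.03}]'
python3 - <<'E'
from kin import *
c=snap("top","t6");P=cloud(c);sub=P[240:275,275:315]; m=(sub[...,2]>.1)&(sub[...,2]<.16);z=np.median(sub[m][:,2]);print(z)
c=snap("scene","s6");P=cloud(c);sub=P[235:255,345:372];m=(sub[...,2]>.1)&(sub[...,2]<.16);print(np.percentile(sub[m][:,2],[50,80,90]))
E
```

```text
time_s: 9.1
tcp_pos: [0.5229, 0.0555, 0.1022]
eef_rot: [-179.9, 20.1, -87.1]
contact_force: [-0.8, 1.3, 4.8]
gripper_width: 0.0446
0.13185380663625734
[0.1329 0.134  0.1346]
```

```bash
python3 -m creep '[{"tx":0,"ty":0,"tz":-0.001,"ax":0,"ay":0,"az":0,"fingers":0.05},{"tx":0,"ty":0,"tz":-0.001,"ax":0,"ay":0,"az":0,"fingers":0.06},{"tx":0,"ty":0,"tz":-0.001,"ax":0,"ay":0,"az":0,"fingers":0.075},{"tx":0,"ty":0,"tz":-0.001,"ax":0,"ay":0,"az":0,"fingers":0.085},{"tx":0,"ty":0,"tz":-0.001,"ax":0,"ay":0,"az":0,"fingers":0.085}]'
python3 -m creep '[{"tx":0,"ty":0,"tz":0,"ax":0,"ay":0,"az":0,"fingers":0.085},{"tx":-0.01,"ty":0,"tz":0,"ax":0,"ay":0,"az":0,"fingers":0.085},{"tx":-0.03,"ty":0,"tz":0,"ax":0,"ay":0,"az":0,"fingers":0.085},{"tx":-0.06,"ty":0,"tz":0,"ax":0,"ay":0,"az":0,"fingers":0.085},{"tx":-0.1,"ty":0,"tz":0,"ax":0,"ay":0,"az":0,"fingers":0.085}]'
python3 - <<'E'
from kin import *
snap("scene","s7");c=snap("top","t7")
crop("s7",250,200,420,340,"s7c",4);crop("t7",250,170,400,310,"t7c",5)
E
```

```text
time_s: 9.7
tcp_pos: [0.5227, 0.055, 0.1022]
eef_rot: [-179.9, 20.2, -87.2]
contact_force: [0.0, 0.3, 0.3]
gripper_width: 0.0763
time_s: 10.2
tcp_pos: [0.5175, 0.1492, 0.1373]
eef_rot: [-180.0, 20.1, -87.3]
contact_force: [-0.0, 0.9, 0.2]
gripper_width: 0.0851
```

View pics/s7c.png

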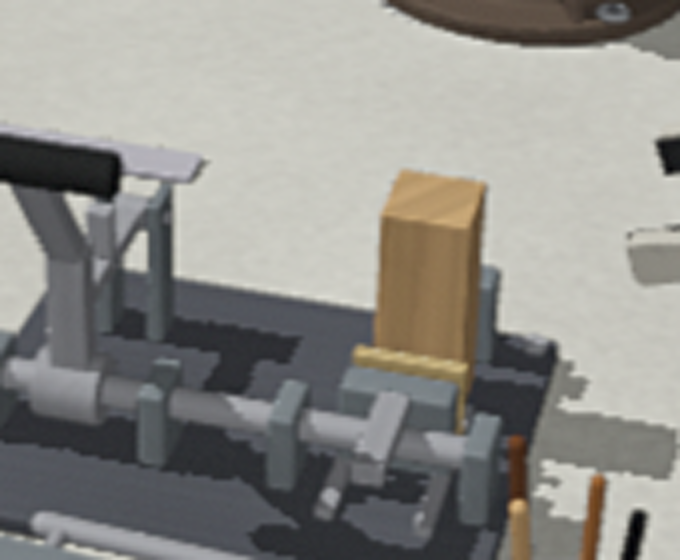

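View pics/t7c.png

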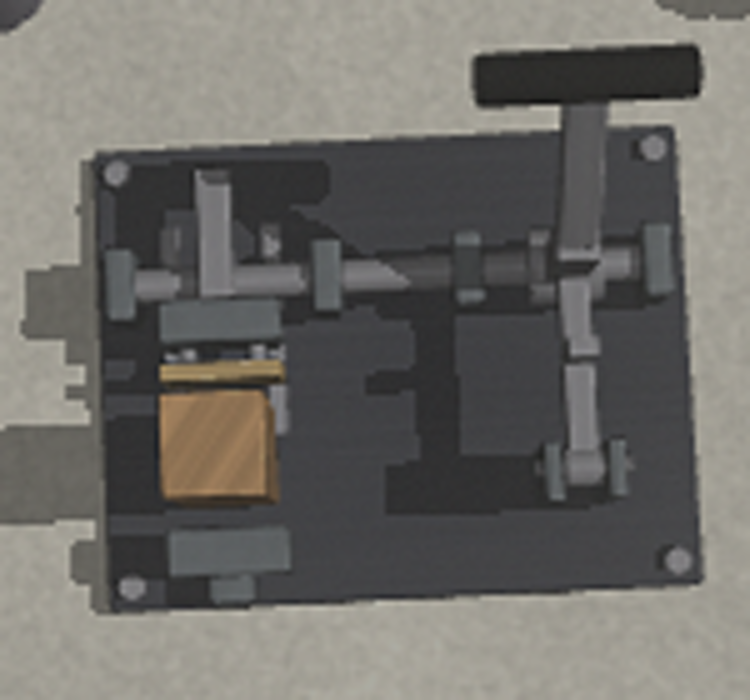

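Run:
```python
from kin import *
c=load("t7");P=cloud(c)
f=lambda x,y,z:ray(c,250+(x+.5)/5-.5,170+(y+.5)/5-.5,z)
cs=np.mean([f(x,y,.132) for x,y in((160,394),(265,391),(270,495),(162,498))],0); d=cs-BED; print("blank top",cs,"in bed",d@CX,d@CY)
for n in("top0","t7"):
  P=cloud(load(n)); sub=P[232:246,360:372]; m=(sub[...,2]>.108)&(sub[...,2]<.126);q=sub[m];print(len(q),np.median(q,0),q.min(0),q.max(0))
P=cloud(load("s7")); sub=P[235:300,262:282]; m=(sub[...,2]>.108)&(sub[...,2]<.126)&(sub[...,0]<.6);q=sub[m];print(len(q),np.median(q,0),q.min(0),q.max(0))
H=np.array([.5145,-.0946,.085]); rng=np.random.default_rng(0)
seeds=[LO+(HI-LO)*rng.random(6) for _ in range(8)]+[cur()[2]['joints'],np.array([20,10,-40,0,-50,0.])]
for sg in(1,-1):
  Rt=frame([0,0,-1],sg*CY);q0=None
  for th in(0,.5,1,1.5,2,2.2):
    an=np.arctan2(20,50)+th;r_=np.hypot(50,20)*1e-3
    p=H+CX*r_*np.cos(an)+np.array([0,0,r_*np.sin(an)])
    q,e,w=best(Rt,p-[0,0,.019],seeds if q0 is None else [q0]);q0=q;print(sg,th,p,q.round(0),round(e,4),round(w,2))
  p=np.array([.6662,-.0864,.2])-CY*.027
  for sg2 in (1,-1):
    print("lever",best(frame([0,0,-1],sg2*CX),p-[0,0,.015],seeds), best(frame([0,0,-1],sg2*CX),p-CX*.1-[0,0,.012],seeds))
```

```text
blank top [0.5211 0.0657 0.132 ] in bed 0.0008730891608623562 0.0004876018789225452
34 [ 0.5648 -0.0906  0.1183] [ 0.5605 -0.0974  0.1114] [ 0.5693 -0.0842  0.1221]
34 [ 0.5648 -0.0908  0.1176] [ 0.5604 -0.0975  0.1128] [ 0.5695 -0.0845  0.1233]
49 [ 0.5708 -0.0874  0.1158] [ 0.5632 -0.0941  0.1082] [ 0.5755 -0.0805  0.1218]
1 0 [ 0.5644 -0.092   0.105 ] [ 10.  17. -21.   0. -52. -97.] 0.0 0.0
1 0.5 [ 0.5487 -0.0928  0.1265] [ 11.  14. -22.  -0. -54. -98.] 0.0 0.0
1 1 [ 0.5247 -0.0941  0.1379] [ 11.  11. -24.  -0. -55. -98.] 0.0 0.0
1 1.5 [ 0.4981 -0.0955  0.1363] [ 11.   9. -27.  -0. -54. -98.] 0.0 0.0
1 2 [ 0.4756 -0.0966  0.1221] [ 12.   8. -31.  -0. -51. -99.] 0.0 0.0
1 2.2 [ 0.469  -0.097   0.1137] [ 12.   8. -32.  -0. -50. -99.] 0.0 0.0
lever (array([  7.7765,  21.0426,  -1.5564,   1.4705, -67.3756, 173.36  ]), np.float64(0.0014096861100279647), np.float64(1.8783903581734045)) (array([  8.3485,  11.9924, -13.6818,   1.1035, -64.3164, 173.36  ]), np.float64(0.0010451633646164356), np.float64(1.2847418146064138))
lever (array([  6.8156,  21.3533,  -0.4599,  -0.    , -68.1868,  -3
[... 518 characters left out ...]
756 -0.0966  0.1221] [ 12.   8. -31.   0. -51.  81.] 0.0 0.0
-1 2.2 [ 0.469  -0.097   0.1137] [ 12.   8. -32.  -0. -50.  81.] 0.0 0.0
lever (array([  7.7765,  21.0426,  -1.5564,   1.4705, -67.3756, 173.36  ]), np.float64(0.0014096861100279647), np.float64(1.8783903581734045)) (array([  8.3485,  11.9924, -13.6818,   1.1035, -64.3164, 173.36  ]), np.float64(0.0010451633646164356), np.float64(1.2847418146064138))
lever (array([  6.8156,  21.3533,  -0.4599,  -0.    , -68.1868,  -3.8156]), np.float64(3.743007887644234e-14), np.float64(2.6865936607247176e-12)) (array([  7.5107,  12.2525, -12.8759,  -0.    , -64.8716,  -4.5107]), np.float64(4.809409384954737e-16), np.float64(2.754441152272929e-14))
```

```bash
cat >> h.py <<'E'
R_C=frame([0,0,-1],CY); FIN=np.array([.565,-.0912,.105]); HG=FIN-CX*.05-np.array([0,0,.02])
E
python3 - <<'E'
from kin import *
Rc,p,s=cur(); rel(R_C,p+[0,0.02,.17]); rel(R_C,FIN+[0,0,.16])
E
```

```text
t tx ty tz [-0.078  -0.0019 -0.1523] ax ay az [ 77.6 -53.8  54.2] |t|0.171 |w|108.9
t tx ty tz [ 0.1879 -0.0328 -0.2055] ax ay az [ 77.6 -53.8  54.2] |t|0.280 |w|108.9
```

```bash
python3 -m creep '[{"tx":-0.02,"ty":0,"tz":-0.035,"ax":0,"ay":0,"az":0,"fingers":0.085},{"tx":-0.04,"ty":0,"tz":-0.075,"ax":6,"ay":-4.2,"az":4.2,"fingers":0.085},{"tx":-0.058,"ty":0,"tz":-0.115,"ax":12,"ay":-8.4,"az":8.4,"fingers":0.085},{"tx":-0.078,"ty":0,"tz":-0.152,"ax":18,"ay":-12.5,"az":12.6,"fingers":0.085},{"tx":-0.078,"ty":0,"tz":-0.152,"ax":24,"ay":-16.7,"az":16.8,"fingers":0.085}]'
python3 - <<'E'
from kin import *
Rc,p,s=cur(); print(s['joints']);rel(R_C,FIN+[0,0,.16])
E
```

```text
time_s: 10.8
tcp_pos: [0.5182, 0.1715, 0.3118]
eef_rot: [-163.2, 39.7, -103.2]
contact_force: [0.4, 0.7, -0.9]
gripper_width: 0.0856
[  52.5975   29.0024    1.6261   19.5128 -109.2002  -84.1039]
t tx ty tz [ 0.2184 -0.1358 -0.0851] ax ay az [ 53.2 -36.8  37.2] |t|0.271 |w|74.6
```

```bash
python3 -m creep '[{"tx":0.02,"ty":-0.015,"tz":-0.01,"ax":6,"ay":-4.2,"az":4.2,"fingers":0.085},{"tx":0.05,"ty":-0.03,"tz":-0.02,"ax":12,"ay":-8.3,"az":8.4,"fingers":0.085},{"tx":0.08,"ty":-0.05,"tz":-0.033,"ax":18,"ay":-12.4,"az":12.6,"fingers":0.085},{"tx":0.12,"ty":-0.075,"tz":-0.05,"ax":24,"ay":-16.6,"az":16.8,"fingers":0.085},{"tx":0.15,"ty":-0.095,"tz":-0.06,"ax":30,"ay":-20.8,"az":21,"fingers":0.085}]'
python3 - <<'E'
from kin import *
Rc,p,s=cur(); print(s['joints']);rel(R_C,FIN+[0,0,.16])
E
```

```text
time_s: 11.3
tcp_pos: [0.5501, -0.0143, 0.2775]
eef_rot: [-146.8, 67.0, -120.4]
contact_force: [0.9, -0.3, 0.9]
gripper_width: 0.0851
[ 27.9329  16.0334  -5.0041  11.863  -88.8595 -93.8279]
t tx ty tz [ 0.0346 -0.0703 -0.0129] ax ay az [ 23.1 -16.4  16.4] |t|0.079 |w|32.7
```

```bash
python3 -m creep '[{"tx":0.01,"ty":-0.018,"tz":-0.003,"ax":5.8,"ay":-4.1,"az":4.1,"fingers":0.075},{"tx":0.018,"ty":-0.036,"tz":-0.006,"ax":11.6,"ay":-8.2,"az":8.2,"fingers":0.06},{"tx":0.026,"ty":-0.054,"tz":-0.01,"ax":17.4,"ay":-12.3,"az":12.3,"fingers":0.05},{"tx":0.035,"ty":-0.07,"tz":-0.013,"ax":23.1,"ay":-16.4,"az":16.4,"fingers":0.05},{"tx":0.035,"ty":-0.07,"tz":-0.013,"ax":23.1,"ay":-16.4,"az":16.4,"fingers":0.05}]'
python3 - <<'E'
from kin import *
c=snap("wrist","w8")
Rc,p,s=cur(); print(s['joints'],p);rel(R_C,FIN+[0,0,-.012]);print(Rc.as_matrix())
print(proj(c,FIN),proj(c,HG))
E
```

```text
time_s: 11.8
tcp_pos: [0.5639, -0.0923, 0.2658]
eef_rot: [64.8, 90.0, 67.6]
contact_force: [-0.7, 0.4, 0.4]
gripper_width: 0.0525
[ 10.4593   8.8809  -6.9024   0.0703 -74.3548 -97.4613] [ 0.5641 -0.0914  0.2655]
t tx ty tz [0.1725 0.0004 0.0013] ax ay az [ 0.  -0.1  0.1] |t|0.172 |w|0.2
[[-0.0022 -0.0526  0.9986]
 [-0.0016  0.9986  0.0526]
 [-1.     -0.0015 -0.0022]]
[320.6366 222.6301] [320.4574 172.14  ]
```

View pics/w8.png

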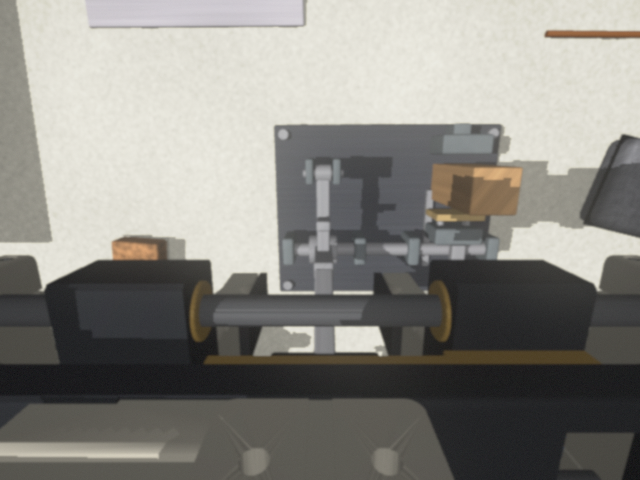

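```bash
python3 -m creep '[{"tx":0.05,"ty":0,"tz":0.001,"ax":0,"ay":0,"az":0,"fingers":0.045},{"tx":0.1,"ty":0,"tz":0.001,"ax":0,"ay":0,"az":0,"fingers":0.045},{"tx":0.14,"ty":0,"tz":0.001,"ax":0,"ay":0,"az":0,"fingers":0.045},{"tx":0.172,"ty":0,"tz":0.001,"ax":0,"ay":0,"az":0,"fingers":0.045},{"tx":0.172,"ty":0,"tz":0.001,"ax":0,"ay":0,"az":0,"fingers":0.045}]'
python3 -m creep '[{"tx":0,"ty":0,"tz":0,"ax":0,"ay":0,"az":0,"fingers":0.03},{"tx":0,"ty":0,"tz":0,"ax":0,"ay":0,"az":0,"fingers":0.02},{"tx":0,"ty":0,"tz":0,"ax":0,"ay":0,"az":0,"fingers":0.01},{"tx":0,"ty":0,"tz":0,"ax":0,"ay":0,"az":0,"fingers":0.01},{"tx":0,"ty":0,"tz":0,"ax":0,"ay":0,"az":0,"fingers":0.01}]' 15
```

```text
time_s: 12.35
tcp_pos: [0.5618, -0.089, 0.0876]
eef_rot: [-168.2, 89.2, -164.9]
contact_force: [-0.9, 0.8, -0.7]
gripper_width: 0.0448
time_s: 12.85
tcp_pos: [0.5657, -0.0895, 0.0933]
eef_rot: [-140.6, 89.8, -137.3]
contact_force: [-1.1, 3.7, 2.3]
gripper_width: 0.0125
```

Run:
```python
from kin import *
Rc,p,s=cur(); print(p,s['gripper_width'],s['contact_force'],s['moment'])
snap("scene","s9");crop("s9",200,180,420,340,"s9c",3.6)
for th in np.arange(0,2.15,.2):
    an=np.arctan2(.02,.05)+th;r_=np.hypot(.05,.02); d=np.array([r_*np.cos(an)-.05,r_*np.sin(an)-.02]); print("%.1f"%th,"tx %.4f tz %.4f"%(-d[1],d[0]))
```

```text
[ 0.5657 -0.0895  0.0933] 0.01251780776610084 [-1.1038  3.6871  2.2871] [ 1.4842 -0.0925  0.0317]
0.0 tx 0.0000 tz 0.0000
0.2 tx -0.0095 tz -0.0050
0.4 tx -0.0179 tz -0.0117
0.6 tx -0.0247 tz -0.0200
0.8 tx -0.0298 tz -0.0295
1.0 tx -0.0329 tz -0.0398
1.2 tx -0.0338 tz -0.0505
1.4 tx -0.0327 tz -0.0612
1.6 tx -0.0294 tz -0.0715
1.8 tx -0.0241 tz -0.0808
2.0 tx -0.0171 tz -0.0890
```

View pics/s9c.png

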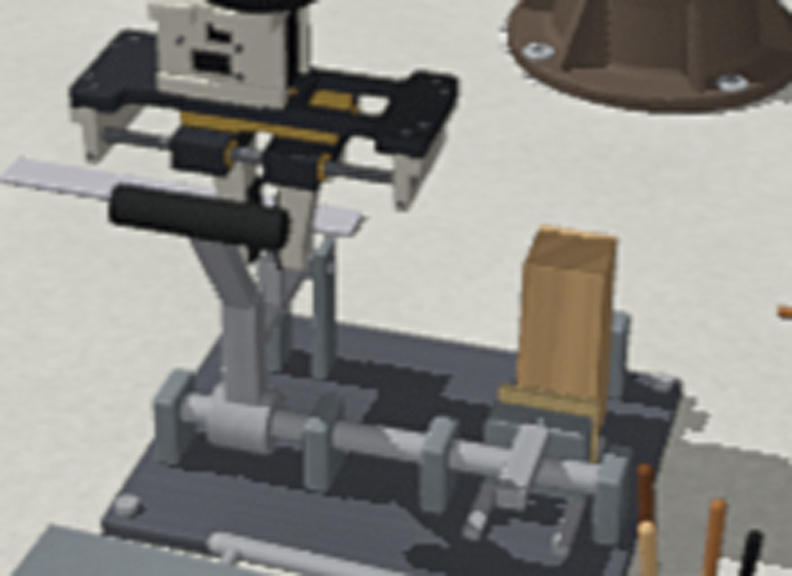

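```bash
python3 -m creep '[{"tx":-0.0072,"ty":0,"tz":-0.0045,"ax":0,"ay":0,"az":0,"fingers":0.01},{"tx":-0.0137,"ty":0,"tz":-0.0103,"ax":0,"ay":0,"az":0,"fingers":0.01},{"tx":-0.0193,"ty":0,"tz":-0.0168,"ax":0,"ay":0,"az":0,"fingers":0.01},{"tx":-0.0239,"ty":0,"tz":-0.0241,"ax":0,"ay":0,"az":0,"fingers":0.01},{"tx":-0.0239,"ty":0,"tz":-0.0241,"ax":0,"ay":0,"az":0,"fingers":0.01}]' 20
python3 - <<'E'
from kin import *
snap("scene","s10");crop("s10",200,180,420,340,"s10c",3.6)
E
```

```text
time_s: 13.4
tcp_pos: [0.5404, -0.0912, 0.1173]
eef_rot: [-145.6, 89.8, -142.4]
contact_force: [-1.5, 0.7, 0.5]
gripper_width: 0.0097
```

View pics/s10c.png

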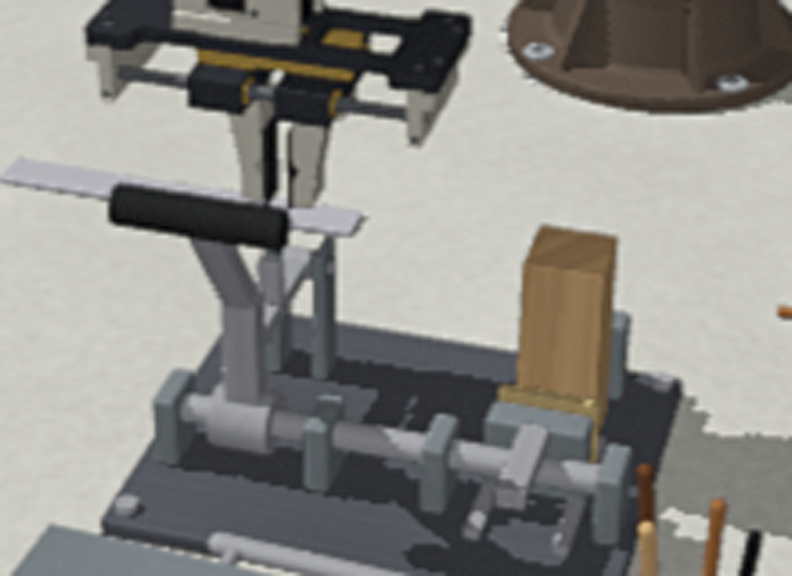

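Run:
```python
from kin import *
c=load("s10")
k=lambda p:(proj(c,p)-[200,180])*3.6
for dx in(-.005,.005):
  for dy in(-.007,.007): print(k(FIN+[0,0,.013]+CX*dx+CY*dy), k(FIN+[0,0,-.014]+CX*dx+CY*dy))
snap("top","t10");crop("t10",330,180,400,290,"t10c",5.4);crop("s10",240,210,310,280,"s10d",8.5);crop("s9",240,210,310,280,"s9d",8.5)
```

```text
[258.26   248.5723] [259.4501 289.73  ]
[282.398  252.4754] [283.3188 293.6859]
[252.1844 257.81  ] [253.4515 299.1458]
[276.4759 261.7624] [277.4702 303.1512]
```

View pics/s10d.png

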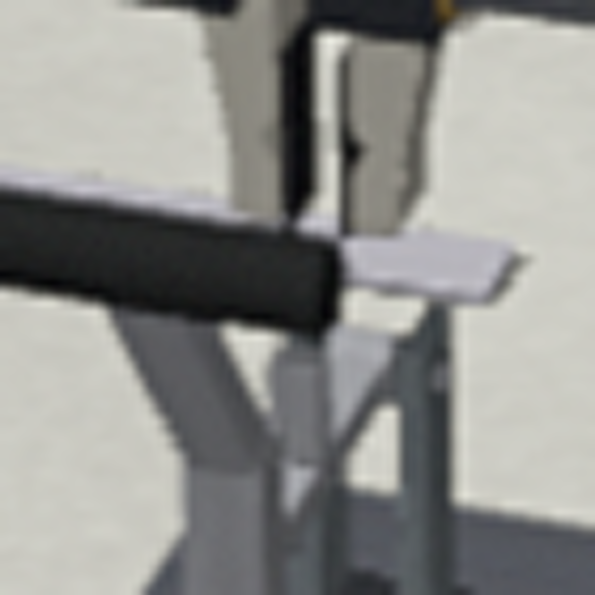

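View pics/s9d.png

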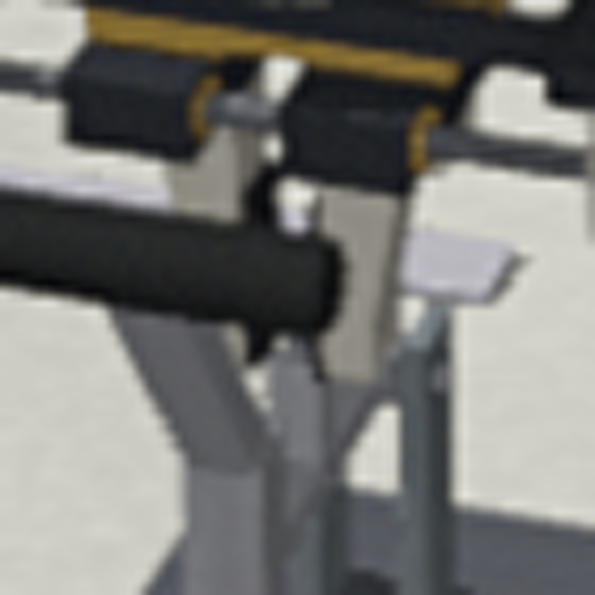

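View pics/t10c.png

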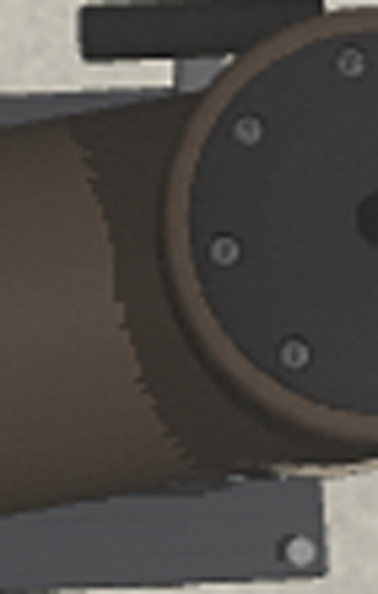

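Run:
```python
from kin import *
c=load("s9");print(c['state']['tcp_pos'])
k=lambda p:(proj(c,p)-[240,210])*8.5
p=np.array([.5657,-.0895,.0933])
for dy in(.007,.02,-.007):
  for dx in (.01,0,-.01): print(dy,dx,k(p+CY*dy+CX*dx))
```

```text
[ 0.5657 -0.0895  0.0933]
0.007 0.01 [313.6291 466.7239]
0.007 0 [327.5207 444.2176]
0.007 -0.01 [341.2225 422.0186]
0.02 0.01 [366.8058 475.6056]
0.02 0 [380.3617 452.9886]
0.02 -0.01 [393.7321 430.681 ]
-0.007 0.01 [256.6243 457.2028]
-0.007 0 [270.8739 434.8149]
-0.007 -0.01 [284.9294 412.7319]
```

Run:
```python
from kin import *
for n in("t4","s4","t7","s7","s9","s10","t5","s5"):
  c=load(n);P=cloud(c);s=c['state'];A=R.from_euler('xyz',s['eef_rot'],degrees=True)
  q=A.inv().apply(P.reshape(-1,3)-s['tcp_pos']); w=s['gripper_width']/2
  q=q[~np.isnan(q[:,0])]
  m=(abs(q[:,2])<.012)&(abs(q[:,1])>w+.001)&(abs(q[:,1])<w+.022)&(q[:,0]>-.07)&(q[:,0]<.03)
  h,b=np.histogram(q[m][:,0],np.arange(-.07,.031,.005));print(n,round(w*2,4),h)
```

```text
t4 0.0448 [34 28 24 19 21 26 17 18 20 10  2  2  2  2  0  0  0  0  0  0]
s4 0.0445 [32 39 45 47 48 51 36 30 28  6 12  6 13 10  9 11  1  0  0  0]
t7 0.0849 [23 21 19 23 16 26 17 16 21 10  0  0  0  0  0  0  0  0  0  0]
s7 0.0851 [51 47 49 45 51 48 55 48 34  5  0  0  0  0  0  0  0  0  0  0]
s9 0.0125 [38 13 12 12 12 11 18 25 13  2  0  2  2  0  2  7  2  0  0  0]
s10 0.0097 [38 37 32 35 36 36 27 38 21  1  0  0  0  0  0  0  0  1 10 14]
t5 0.0446 [22 25 21 14 17 20 21 11 18  7  1  0  0  0  0  0  0  0  0  0]
s5 0.0444 [42 33 46 37 35 47 39 28 20  5 10  6 12  9  9  3  0  0  0  0]
```

```bash
python3 -m creep '[{"tx":-0.02,"ty":0,"tz":0.008,"ax":0,"ay":0,"az":0,"fingers":0.03},{"tx":-0.03,"ty":0,"tz":0.02,"ax":0,"ay":0,"az":0,"fingers":0.04},{"tx":-0.02,"ty":0,"tz":0.0246,"ax":0,"ay":0,"az":0,"fingers":0.04},{"tx":-0.02,"ty":0,"tz":0.0246,"ax":0,"ay":0,"az":0,"fingers":0.04},{"tx":-0.02,"ty":0,"tz":0.0246,"ax":0,"ay":0,"az":0,"fingers":0.04}]'
python3 - <<'E'
from kin import *
rel(R_C,[FIN[0],FIN[1],.072]); print(cur()[2]['gripper_width'])
E
```

```text
time_s: 14.0
tcp_pos: [0.5648, -0.0898, 0.135]
eef_rot: [-159.8, 89.6, -156.6]
contact_force: [0.4, -0.8, -0.2]
gripper_width: 0.0388
t tx ty tz [ 0.063  -0.0012  0.0005] ax ay az [ 0.2 -0.4  0.1] |t|0.063 |w|0.5
0.03881813357434631
```

```bash
python3 -m creep '[{"tx":0.02,"ty":-0.001,"tz":0.0005,"ax":0,"ay":0,"az":0,"fingers":0.04},{"tx":0.045,"ty":-0.001,"tz":0.0005,"ax":0,"ay":0,"az":0,"fingers":0.04},{"tx":0.063,"ty":-0.001,"tz":0.0005,"ax":0,"ay":0,"az":0,"fingers":0.04},{"tx":0.063,"ty":-0.001,"tz":0.0005,"ax":0,"ay":0,"az":0,"fingers":0.025},{"tx":0.063,"ty":-0.001,"tz":0.0005,"ax":0,"ay":0,"az":0,"fingers":0.01}]' 30
python3 -m creep '[{"tx":0,"ty":0,"tz":0,"ax":0,"ay":0,"az":0,"fingers":0.005},{"tx":0,"ty":0,"tz":0,"ax":0,"ay":0,"az":0,"fingers":0.005},{"tx":0,"ty":0,"tz":0,"ax":0,"ay":0,"az":0,"fingers":0.005},{"tx":0,"ty":0,"tz":0,"ax":0,"ay":0,"az":0,"fingers":0.005}]' 30
```

```text
time_s: 14.5
tcp_pos: [0.5659, -0.091, 0.0733]
eef_rot: [-151.3, 89.7, -148.1]
contact_force: [1.3, -0.1, 0.1]
gripper_width: 0.0295
time_s: 14.9
tcp_pos: [0.5669, -0.0894, 0.0743]
eef_rot: [-157.6, 89.9, -154.3]
contact_force: [-0.7, 7.3, 0.9]
gripper_width: 0.0141
```

```bash
python3 -m creep '[{"tx":-0.0048,"ty":0.001,"tz":-0.0025,"ax":0,"ay":0,"az":0,"fingers":0.005},{"tx":-0.0095,"ty":0.001,"tz":-0.0052,"ax":0,"ay":0,"az":0,"fingers":0.005},{"tx":-0.0138,"ty":0.001,"tz":-0.0085,"ax":0,"ay":0,"az":0,"fingers":0.005},{"tx":-0.0178,"ty":0.001,"tz":-0.0121,"ax":0,"ay":0,"az":0,"fingers":0.005},{"tx":-0.0178,"ty":0.001,"tz":-0.0121,"ax":0,"ay":0,"az":0,"fingers":0.005}]'
python3 - <<'E'
from kin import *
snap("scene","s11");crop("s11",240,200,310,270,"s11d",8.5)
E
```

```text
time_s: 15.4
tcp_pos: [0.5541, -0.0901, 0.092]
eef_rot: [-148.8, 89.8, -145.6]
contact_force: [2.8, 5.7, -2.7]
gripper_width: 0.0136
```

View pics/s11d.png

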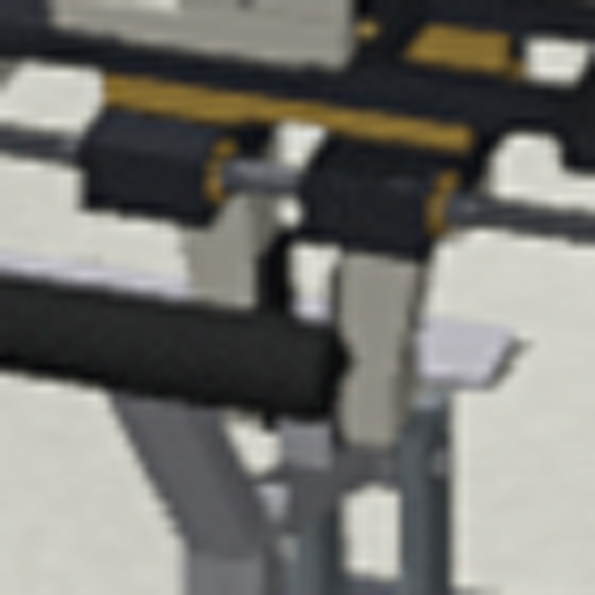

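```bash
python3 -m creep '[{"tx":-0.0068,"ty":0.001,"tz":-0.0085,"ax":0,"ay":0,"az":0,"fingers":0.005},{"tx":-0.0117,"ty":0.001,"tz":-0.0181,"ax":0,"ay":0,"az":0,"fingers":0.005},{"tx":-0.0146,"ty":0.001,"tz":-0.0286,"ax":0,"ay":0,"az":0,"fingers":0.005},{"tx":-0.0154,"ty":0.001,"tz":-0.0394,"ax":0,"ay":0,"az":0,"fingers":0.005},{"tx":-0.0154,"ty":0.001,"tz":-0.0394,"ax":0,"ay":0,"az":0,"fingers":0.005}]'
python3 - <<'E'
from kin import *
snap("scene","s12");crop("s12",230,170,310,250,"s12d",7.4)
E
```

```text
time_s: 15.95
tcp_pos: [0.5153, -0.092, 0.1083]
eef_rot: [-109.1, 89.8, -105.9]
contact_force: [2.3, 1.2, 4.1]
gripper_width: 0.0139
```

View pics/s12d.png

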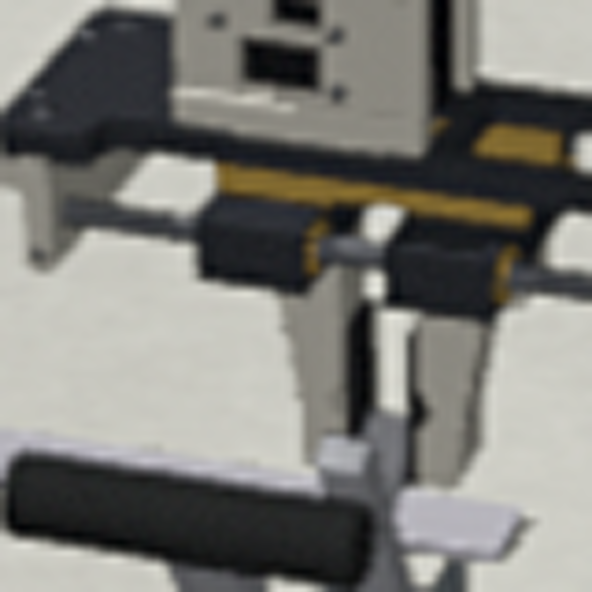

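```bash
python3 -m creep '[{"tx":0.0014,"ty":0,"tz":-0.0107,"ax":0,"ay":0,"az":0,"fingers":0.005},{"tx":0.0049,"ty":0,"tz":-0.021,"ax":0,"ay":0,"az":0,"fingers":0.005},{"tx":0.0104,"ty":0,"tz":-0.0304,"ax":0,"ay":0,"az":0,"fingers":0.005},{"tx":0.0175,"ty":0,"tz":-0.0384,"ax":0,"ay":0,"az":0,"fingers":0.005},{"tx":0.0239,"ty":0,"tz":-0.0434,"ax":0,"ay":0,"az":0,"fingers":0.005}]'
python3 -m creep '[{"tx":0,"ty":0,"tz":0,"ax":0,"ay":0,"az":0,"fingers":0.005},{"tx":0,"ty":0,"tz":0,"ax":0,"ay":0,"az":0,"fingers":0.005}]'
python3 - <<'E'
from kin import *
snap("scene","s13");crop("s13",230,170,330,270,"s13d",6)
E
```

```text
time_s: 16.5
tcp_pos: [0.4704, -0.0945, 0.0835]
eef_rot: [-152.1, 89.7, -148.9]
contact_force: [-3.9, 2.5, 8.9]
gripper_width: 0.0131
time_s: 16.7
tcp_pos: [0.4697, -0.0945, 0.0828]
eef_rot: [-160.4, 89.5, -157.2]
contact_force: [-4.7, 2.7, 5.6]
gripper_width: 0.0137
```

View pics/s13d.png

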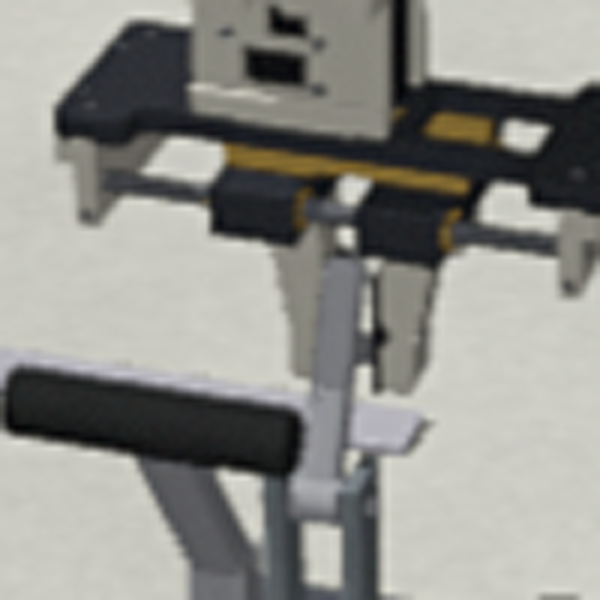

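```bash
python3 -m creep '[{"tx":0,"ty":0,"tz":0,"ax":0,"ay":0,"az":0,"fingers":0.03},{"tx":0,"ty":0,"tz":0,"ax":0,"ay":0,"az":0,"fingers":0.05},{"tx":0,"ty":0,"tz":0,"ax":0,"ay":0,"az":0,"fingers":0.06},{"tx":0,"ty":0,"tz":0,"ax":0,"ay":0,"az":0,"fingers":0.06},{"tx":0,"ty":0,"tz":0,"ax":0,"ay":0,"az":0,"fingers":0.06}]'
python3 -m creep '[{"tx":-0.03,"ty":0,"tz":0,"ax":0,"ay":0,"az":0,"fingers":0.06},{"tx":-0.07,"ty":0,"tz":0,"ax":0,"ay":0,"az":0,"fingers":0.06},{"tx":-0.12,"ty":0,"tz":0,"ax":0,"ay":0,"az":0,"fingers":0.06},{"tx":-0.16,"ty":0,"tz":0,"ax":0,"ay":0,"az":0,"fingers":0.06},{"tx":-0.2,"ty":0,"tz":0,"ax":0,"ay":0,"az":0,"fingers":0.06}]'
python3 - <<'E'
from kin import *
snap("scene","s14");crop("s14",210,170,410,320,"s14d",4)
c=load("s14")
k=lambda p:((proj(c,p)-[210,170])*4).round(0)
for th in (1.57,1.8,2.0,2.15,2.4): print(th,k(HG+CX*.084*np.cos(th)+[0,0,.084*np.sin(th)]))
print(cur()[2]['joints'])
E
```

```text
time_s: 17.25
tcp_pos: [0.4712, -0.0943, 0.0828]
eef_rot: [-151.2, 89.7, -148.0]
contact_force: [-0.3, -0.2, -0.8]
gripper_width: 0.0483
time_s: 17.75
tcp_pos: [0.4718, -0.0937, 0.285]
eef_rot: [-146.3, 89.8, -143.1]
contact_force: [1.4, 0.3, -0.2]
gripper_width: 0.0599
1.57 [288. 186.]
1.8 [300. 173.]
2.0 [310. 168.]
2.15 [316. 168.]
2.4 [326. 177.]
[ 12.3556  -0.9056 -14.3138   0.2944 -76.3116 -99.1415]
```

View pics/s14d.png

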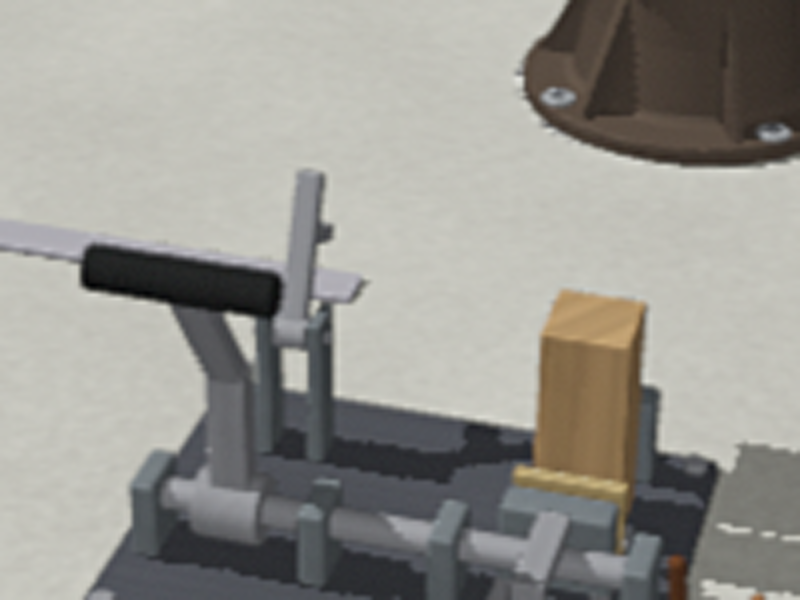

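Run:
```python
from kin import *
c=load("s14");P=cloud(c); sub=P[170+170//4:170+310//4,210+285//4:210+330//4].reshape(-1,3)
d=sub-HG;x=d@CX;y=d@CY;z=d[:,2]; m=(abs(y)<.012)&(z>.02)&(z<.09)&(x<.03)&(x>-.1)
print(m.sum());A=np.c_[z[m],np.ones(m.sum())];o=np.linalg.lstsq(A,x[m],rcond=None)[0];print(o,"angle",np.pi/2-np.arctan(o[0]))
print(np.c_[x[m],z[m]][np.argsort(z[m])][::6])
```

```text
255
[-0.4232  0.0064] angle 1.9711240282927456
[[ 0.0015  0.0205]
 [ 0.0017  0.0225]
 [ 0.0021  0.0229]
 [-0.0046  0.0242]
 [-0.0048  0.0268]
 [-0.0043  0.0279]
 [-0.005   0.0291]
 [-0.0053  0.0302]
 [-0.0024  0.0319]
 [-0.0119  0.0335]
 [-0.0062  0.0356]
 [-0.0112  0.0368]
 [-0.0044  0.0378]
 [-0.0105  0.0396]
 [-0.0106  0.0403]
 [-0.0122  0.0413]
 [-0.0127  0.0425]
 [-0.0117  0.0448]
 [-0.0085  0.0457]
 [-0.0094  0.0471]
 [-0.0081  0.0477]
 [-0.0159  0.0486]
 [-0.01    0.0509]
 [-0.0189  0.0523]
 [-0.013   0.0534]
 [-0.0204  0.0548]
 [-0.0147  0.0568]
 [-0.0177  0.0584]
 [-0.0253  0.0594]
 [-0.0156  0.0606]
 [-0.0197  0.0623]
 [-0.019   0.0633]
 [-0.0188  0.0648]
 [-0.019   0.0656]
 [-0.0201  0.0684]
 [-0.0223  0.0691]
 [-0.0191  0.0716]
 [-0.0239  0.0731]
 [-0.0182  0.0745]
 [-0.0199  0.0752]
 [-0.0271  0.0767]
 [-0.0311  0.078 ]
 [-0.0262  0.0805]]
```

```bash
cat >> h.py <<'E'
R_V=frame([0,0,-1],-CX); GR=np.array([.6662,-.0864,.202])-CY*.027
E
python3 - <<'E'
from kin import *
rel(R_V,[GR[0],GR[1],.285]);print(GR)
q=ik(R_V,[GR[0],GR[1],.16],np.array([7,21,0,0,-68,-4.]));print(q)
th=np.arctan2(55,160)
for a in np.arange(0,.65,.1): print(round(a,1),"dx %.4f dz %.4f"%(.169*(np.sin(th-a)-np.sin(th)),.169*(np.cos(th-a)-np.cos(th))))
E
```

```text
t tx ty tz [ 0.0081 -0.03    0.1913] ax ay az [-89.7   0.1   0.4] |t|0.194 |w|89.7
[ 0.6676 -0.1134  0.202 ]
(array([  6.8156,  22.2929,  -2.3905,  -0.    , -65.3166,  -3.8156]), np.float64(7.884399716537832e-14), np.float64(2.996579202530606e-11))
0.0 dx 0.0000 dz 0.0000
0.1 dx -0.0162 dz 0.0047
0.2 dx -0.0328 dz 0.0077
0.3 dx -0.0497 dz 0.0091
0.4 dx -0.0666 dz 0.0088
0.5 dx -0.0833 dz 0.0068
0.6 dx -0.0998 dz 0.0031
```

```bash
python3 -m creep '[{"tx":0,"ty":-0.005,"tz":0.03,"ax":-8.4,"ay":0,"az":0,"fingers":0.07},{"tx":0,"ty":-0.01,"tz":0.07,"ax":-16.8,"ay":0,"az":0,"fingers":0.08},{"tx":0,"ty":-0.018,"tz":0.11,"ax":-25.2,"ay":0,"az":0,"fingers":0.08},{"tx":0,"ty":-0.024,"tz":0.15,"ax":-33.6,"ay":0,"az":0,"fingers":0.08},{"tx":0,"ty":-0.03,"tz":0.19,"ax":-42,"ay":0,"az":0,"fingers":0.08}]'
python3 -m creep '[{"tx":0,"ty":0,"tz":0,"ax":-8.4,"ay":0,"az":0,"fingers":0.08},{"tx":0,"ty":0,"tz":0,"ax":-16.8,"ay":0,"az":0,"fingers":0.08},{"tx":0,"ty":0,"tz":0,"ax":-25.2,"ay":0,"az":0,"fingers":0.08},{"tx":0,"ty":0,"tz":0,"ax":-33.6,"ay":0,"az":0,"fingers":0.08},{"tx":0,"ty":0,"tz":0,"ax":-42,"ay":0,"az":0,"fingers":0.08}]'
python3 - <<'E'
from kin import *
rel(R_V,[GR[0],GR[1],.285])
E
```

```text
time_s: 18.3
tcp_pos: [0.665, -0.1132, 0.2815]
eef_rot: [164.6, 89.7, -149.8]
contact_force: [-0.2, -0.5, 0.8]
gripper_width: 0.0798
time_s: 18.8
tcp_pos: [0.6635, -0.1129, 0.2814]
eef_rot: [121.0, 89.7, -151.4]
contact_force: [-1.1, -0.1, -0.3]
gripper_width: 0.08
t tx ty tz [-0.0036 -0.0041 -0.0003] ax ay az [-5.4 -0.2 -0.3] |t|0.005 |w|5.4
```

```bash
python3 -m creep '[{"tx":0,"ty":-0.004,"tz":0,"ax":-5.4,"ay":0,"az":0,"fingers":0.07},{"tx":0.04,"ty":-0.004,"tz":0,"ax":-5.4,"ay":0,"az":0,"fingers":0.07},{"tx":0.08,"ty":-0.004,"tz":0,"ax":-5.4,"ay":0,"az":0,"fingers":0.07},{"tx":0.119,"ty":-0.004,"tz":0,"ax":-5.4,"ay":0,"az":0,"fingers":0.07},{"tx":0.119,"ty":-0.004,"tz":0,"ax":-5.4,"ay":0,"az":0,"fingers":0.07}]'
python3 - <<'E'
from kin import *
rel(R_V,[GR[0],GR[1],.162])
snap("scene","s15");crop("s15",190,150,330,270,"s15d",5)
E
```

```text
time_s: 19.3
tcp_pos: [0.6631, -0.1131, 0.1566]
eef_rot: [95.3, 89.1, -172.1]
contact_force: [0.2, 0.0, -0.1]
gripper_width: 0.0702
t tx ty tz [-0.0055 -0.0045 -0.0005] ax ay az [-0.4 -0.1 -0.9] |t|0.007 |w|1.0
```

View pics/s15d.png

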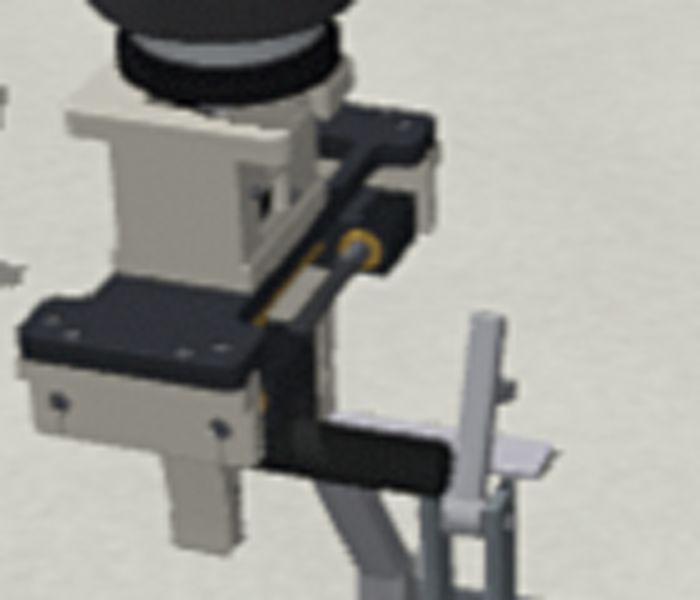

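```bash
python3 -m creep '[{"tx":0,"ty":-0.003,"tz":0,"ax":0,"ay":0,"az":0,"fingers":0.05},{"tx":0,"ty":-0.003,"tz":0,"ax":0,"ay":0,"az":0,"fingers":0.03},{"tx":0,"ty":-0.003,"tz":0,"ax":0,"ay":0,"az":0,"fingers":0.015},{"tx":0,"ty":-0.003,"tz":0,"ax":0,"ay":0,"az":0,"fingers":0.01},{"tx":0,"ty":-0.003,"tz":0,"ax":0,"ay":0,"az":0,"fingers":0.01}]' 45
python3 -m creep '[{"tx":0,"ty":0,"tz":0,"ax":0,"ay":0,"az":0,"fingers":0.01},{"tx":0,"ty":0,"tz":0,"ax":0,"ay":0,"az":0,"fingers":0.01},{"tx":0,"ty":0,"tz":0,"ax":0,"ay":0,"az":0,"fingers":0.01},{"tx":0,"ty":0,"tz":0,"ax":0,"ay":0,"az":0,"fingers":0.01},{"tx":0,"ty":0,"tz":0,"ax":0,"ay":0,"az":0,"fingers":0.01}]' 45
```

```text
time_s: 19.85
tcp_pos: [0.6702, -0.1132, 0.1639]
eef_rot: [127.3, 89.8, -140.0]
contact_force: [0.4, 0.1, -0.8]
gripper_width: 0.0358
time_s: 20.35
tcp_pos: [0.6686, -0.1134, 0.1632]
eef_rot: [110.7, 89.6, -156.7]
contact_force: [-5.4, 0.4, 4.1]
gripper_width: 0.0211
```

```bash
python3 -m creep '[{"tx":-0.0047,"ty":0.0162,"tz":0,"ax":0,"ay":0,"az":0,"fingers":0.01},{"tx":-0.0077,"ty":0.0328,"tz":0,"ax":0,"ay":0,"az":0,"fingers":0.01},{"tx":-0.0091,"ty":0.0497,"tz":0,"ax":0,"ay":0,"az":0,"fingers":0.01},{"tx":-0.009,"ty":0.058,"tz":0,"ax":0,"ay":0,"az":0,"fingers":0.01},{"tx":-0.0088,"ty":0.0666,"tz":0,"ax":0,"ay":0,"az":0,"fingers":0.01}]'
python3 -m creep '[{"tx":0,"ty":0,"tz":0,"ax":0,"ay":0,"az":0,"fingers":0.01},{"tx":0.001,"ty":0.008,"tz":0,"ax":0,"ay":0,"az":0,"fingers":0.01},{"tx":0.002,"ty":0.0167,"tz":0,"ax":0,"ay":0,"az":0,"fingers":0.01},{"tx":0.002,"ty":0.0167,"tz":0,"ax":0,"ay":0,"az":0,"fingers":0.01}]'
python3 - <<'E'
from kin import *
snap("scene","s16");crop("s16",190,150,410,320,"s16d",3.5)
E
```

```text
time_s: 20.85
tcp_pos: [0.6081, -0.1166, 0.1757]
eef_rot: [-119.8, 89.5, -27.1]
contact_force: [8.7, -1.5, 8.6]
gripper_width: 0.0207
time_s: 21.25
tcp_pos: [0.5908, -0.1173, 0.1736]
eef_rot: [-121.9, 89.6, -29.2]
contact_force: [7.9, -0.6, 6.5]
gripper_width: 0.0211
```

View pics/s16d.png

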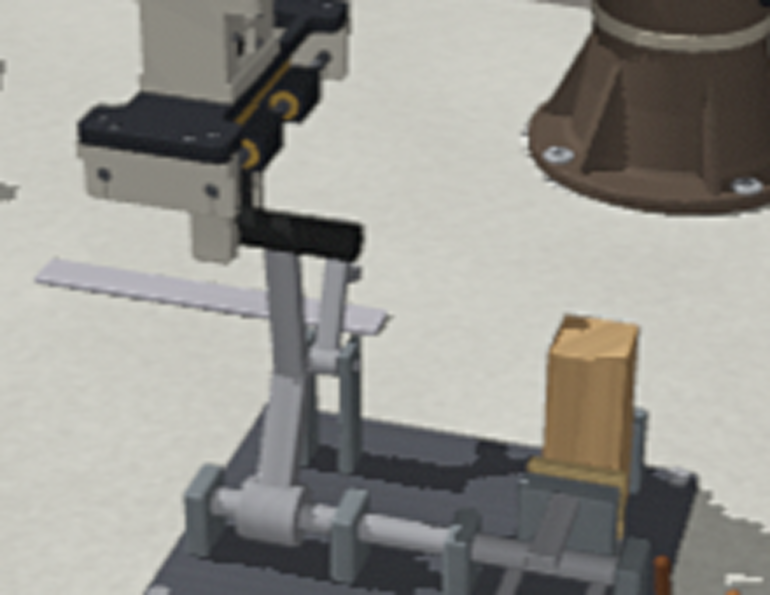

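```bash
python3 -m creep '[{"tx":0.002,"ty":0.007,"tz":0,"ax":0,"ay":0,"az":0,"fingers":0.01},{"tx":0.003,"ty":0.014,"tz":0,"ax":0,"ay":0,"az":0,"fingers":0.01},{"tx":0.004,"ty":0.02,"tz":0,"ax":0,"ay":0,"az":0,"fingers":0.01},{"tx":0.004,"ty":0.02,"tz":0,"ax":0,"ay":0,"az":0,"fingers":0.01},{"tx":0.004,"ty":0.02,"tz":0,"ax":0,"ay":0,"az":0,"fingers":0.01}]'
python3 -m creep '[{"tx":0,"ty":0.003,"tz":0,"ax":0,"ay":0,"az":0,"fingers":0.01},{"tx":0,"ty":0.005,"tz":0,"ax":0,"ay":0,"az":0,"fingers":0.01},{"tx":0,"ty":0.005,"tz":0,"ax":0,"ay":0,"az":0,"fingers":0.01},{"tx":0,"ty":0.005,"tz":0,"ax":0,"ay":0,"az":0,"fingers":0.01}]'
```

```text
time_s: 21.8
tcp_pos: [0.5726, -0.1182, 0.1702]
eef_rot: [-116.1, 89.5, -23.4]
contact_force: [9.4, -0.3, 8.7]
gripper_width: 0.021
time_s: 22.2
tcp_pos: [0.5687, -0.1183, 0.1695]
eef_rot: [-112.7, 89.4, -20.0]
contact_force: [14.3, -2.3, 0.3]
gripper_width: 0.0207
```

```bash
python3 -m creep '[{"tx":0,"ty":0.003,"tz":0,"ax":0,"ay":0,"az":0,"fingers":0.01},{"tx":0,"ty":0.003,"tz":0,"ax":0,"ay":0,"az":0,"fingers":0.01},{"tx":0,"ty":0.003,"tz":0,"ax":0,"ay":0,"az":0,"fingers":0.01},{"tx":0,"ty":0.003,"tz":0,"ax":0,"ay":0,"az":0,"fingers":0.01},{"tx":0,"ty":0.003,"tz":0,"ax":0,"ay":0,"az":0,"fingers":0.01}]'
python3 - <<'E'
from kin import *
snap("scene","s17");crop("s17",190,150,410,320,"s17d",3.5);c=snap("top","t17");crop("t17",250,170,400,310,"t17d",5)
P=cloud(load("s17"))
Rc,p,s=cur();print(p,s['qd'],s['contact_force'])
# lever grip bar centroid
c=load("s17");Q=P.reshape(-1,3);d=Q-HG;x=d@CX;y=d@CY;z=d[:,2]
m=(abs(y)<.012)&(z>.02)&(z<.085)&(x<.02)&(x>-.1);print(m.sum());o=np.polyfit(z[m],x[m],1);print("catch",np.pi/2-np.arctan(o[0]))
m=(y>.012)&(y<.045)&(z>.09)&(z<.14)&(x>-.05)&(x<.2);print("grip",m.sum(),np.median(np.c_[x,y,z][m],0))
d=Q-BED;x=d@CX;y=d@CY;z=d[:,2]
m=(abs(y)<.015)&(z>.06)&(z<.115)&(x>.0)&(x<.05);print("blank far face x",m.sum(),np.median(x[m]),np.polyfit(z[m],x[m],1))
m=(abs(y)<.015)&(abs(x)<.015)&(z>.1)&(z<.14);print("blank top z",np.median(z[m]))
E
```

```text
time_s: 22.7
tcp_pos: [0.5678, -0.1183, 0.1694]
eef_rot: [-107.7, 89.2, -15.0]
contact_force: [23.3, -3.7, -4.7]
gripper_width: 0.0207
[ 0.5678 -0.1183  0.1694] [ 0.0444 -0.0198  0.0326 -0.0138  0.0028  0.0751] [22.8241 -4.4501 -3.9023]
207
catch 1.9429766546128475
grip 196 [0.0587 0.0287 0.1259]
blank far face x 349 0.014608418137235808 [0.0034 0.0143]
blank top z 0.11958220236770557
```

View pics/s17d.png

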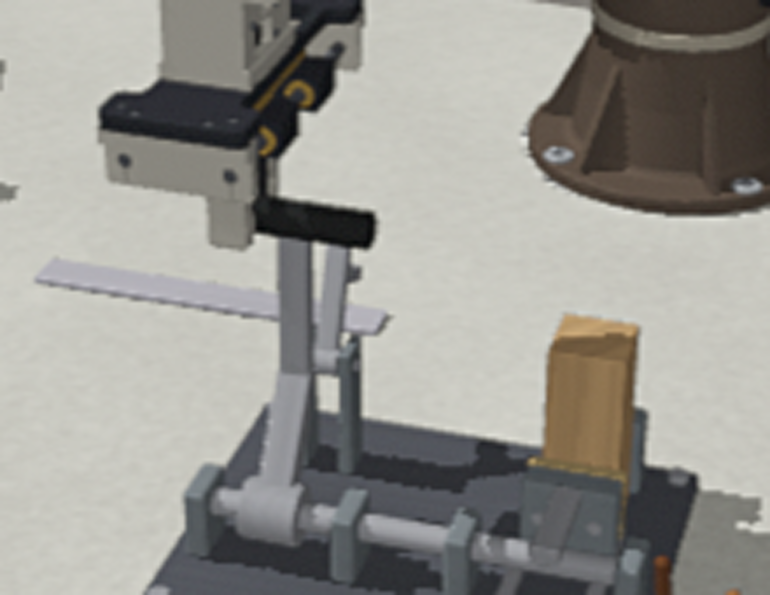

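View pics/t17d.png

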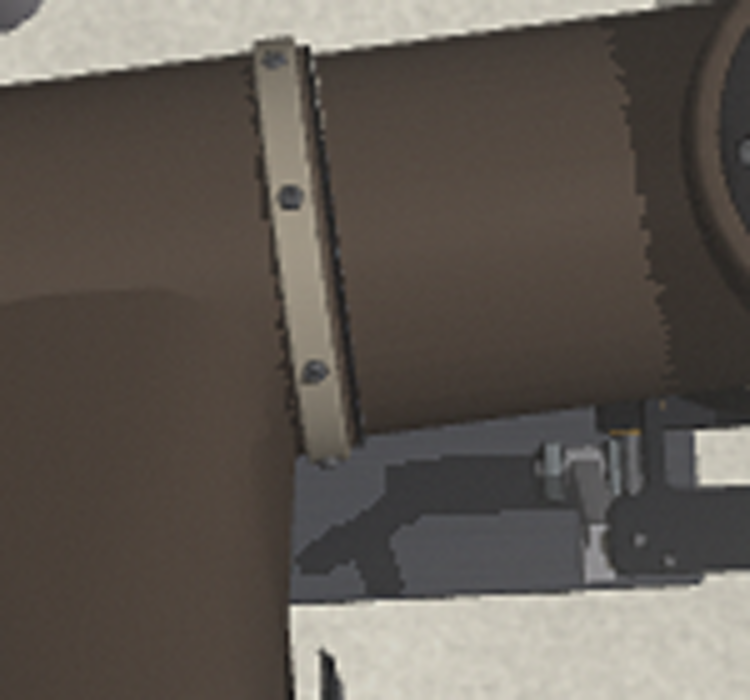

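```bash
python3 -m creep '[{"tx":0,"ty":0,"tz":0,"ax":0,"ay":0,"az":0,"fingers":0.01},{"tx":0,"ty":0,"tz":0,"ax":0,"ay":0,"az":0,"fingers":0.01},{"tx":0,"ty":0,"tz":0,"ax":0,"ay":0,"az":0,"fingers":0.01},{"tx":0,"ty":0,"tz":0,"ax":0,"ay":0,"az":0,"fingers":0.01},{"tx":0,"ty":0,"tz":0,"ax":0,"ay":0,"az":0,"fingers":0.01}]'
python3 - <<'E'
from kin import *
a=load("scene0");snap("scene","s18")
b=load("s18");Q=cloud(b).reshape(-1,3);d=Q-BED;x=d@CX;y=d@CY;z=d[:,2]
m=(abs(x)<.04)&(abs(y)<.05)&(z>.1175)&(z<.125);print("top ctr",np.c_[x,y][m].min(0),np.c_[x,y][m].max(0))
from plant import r,order
s=r.get_state();print(s['tcp_pos'],s['contact_force'],s['gripper_width'],s['time_s'])
print(order.close_job())
E
```

```text
time_s: 23.3
tcp_pos: [0.5679, -0.1183, 0.1695]
eef_rot: [-107.7, 89.2, -15.0]
contact_force: [23.5, -4.4, -5.0]
gripper_width: 0.021
top ctr [-0.0325 -0.019 ] [0.0181 0.0265]
[ 0.5678 -0.1184  0.1694] [22.4618 -4.6835 -4.633 ] 0.020957980563699952 23.35
the job is handed in; nothing more can be done
None
```

The job is done and handed in at 23.35 s, with the gripper still holding the lever at its stop.

**What I did:** I stood the blank on the bed between the jaws and let go of it. I then pinched the catch's fin and swung the catch over, gripped one half of the lever's cross bar and pulled it to the stop.

**Last checks:**

| Item | Reading | Required |
|---|---|---|
| Blank upright, slope of its far face | about 0.003 | tilt below 0.1 rad |
| Blank top above the bed | 120 mm, so its centre is near 60 mm | centre at 55–65 mm |
| Blank across the jaws' width | within about 4 mm of centre | within 25 mm |
| Blank along the gap | about −8 mm; −11 mm expected, pressed against the fixed jaw | within 16 mm |
| Catch angle | about 1.94–1.97 rad | above 1.75 rad |
| Lever angle | about 0.6 rad, from the 100 mm the grip travelled | above 0.5 rad |
| Pull on the lever | about 22 N, steady | above 2 N |

**What went wrong or disagreed:**
- **First blank grasp abandoned:** leaning the tool 30° or more towards the clamp was out of the arm's reach. I gripped the blank from the other side instead.
- **First pinch on the catch slipped off:** the depth images showed the fingertips ending about 22 mm short of the stated TCP. I pinched again lower down and it held.
- **Scene camera offset:** it read about 6 mm further out in x than the top camera at the fin. With that correction the blank would be at −14 mm, still inside the limit.

I inferred the jaws' grip on the blank from the geometry and pictures and did not measure it. I touched no bystander knowingly, but I did not measure their final positions.

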